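# Turn the hex key round and tighten the scale's carrier screw

### The job

The big cap screw that holds the bench scale's pan carrier has been spun down with the hex key's long arm in its socket. Draw the key out, turn it over and seat its short arm fully home in the same socket, then push or pull near the free end of the long arm to tighten the stiff screw clockwise (seen from above) until it comes up against its stop. The screw sits on a delicate load cell: never lean on it and do not wrench on past the stop; leave the key seated in the screw, let go, and leave the other things where they are.

Things in the scene. Friction and masses are not known exactly. Their poses are not given: they have to be found in the camera images.
- key: L-shaped hex key, dark steel, 0.27 kg, 14 mm across flats, 16 mm across corners. Origin: end of the long arm. z runs along the long arm to the bend, x is the way the short arm points from the bend, y is square to the L. Two flats of each arm face +y and -y: grip with the fingers closing along y. Starts upright, leaning up to 4 degrees, short arm on top, 22 mm of the long arm in the socket
- grip (a point): a good place to hold the key: on the centre line of its long arm, 130 mm from long_end, 33 mm from the bend; axes as body key
- long_end (a point): centre of the end face of the key's long arm; axes as body key
- short_end (a point): centre of the end face of the key's short arm, 65 mm from the long arm's centre line along the key's x, 163 mm from long_end along its z; axes as body key
- bend (a point): where the centre lines of the key's two arms meet: 163 mm from long_end, 65 mm from short_end; the bend is rounded, 14 mm radius on the centre line; axes as body key
- socket_mouth (a point): centre of the socket's mouth in the top of the steel cap screw (head 30 mm wide, 28 mm high) at the middle of the scale, pan off. Axes turn with the screw, z up. Hexagonal socket 15 mm across flats, 22 mm deep, countersunk mouth. The seated key's level arm may lie along this x axis or at any multiple of 60 degrees from it; turning play 0.1 rad either way, the mouth takes in a key 1.5 mm off
- socket_floor (a point): centre of the socket's floor, 22 mm below the mouth; same axes
- screw (a joint): turn of the screw relative to the carrier, rad, growing clockwise seen from above (tightening). Starts at -0.06 to 0.06; its hard stop, fully tight, is at 1.10. Stiff: about 0.8 N m all the way, some 5 to 7 N near the long arm's free end; it stays where it is left
- carrier (a joint): elastic twist, rad, clockwise from above, of the pan carrier (aluminium cross, arms reach 110 mm from the screw axis, their tops 17 to 23 mm above the 60 mm high housing) on the load cell. 40 N m per rad: 0.02 while the screw turns; beyond 0.055 (2.2 N m, some 15 N near the long arm's end) the cell is overloaded. Springs back
- cell (a joint): elastic sinking of the carrier with the screw, m, downwards; 8 N per mm, about 0 at rest; beyond 0.004 (about 32 N of pressing down) the load cell is overloaded
- scale: the white bench scale, fixed, housing 290 mm wide, 60 mm high, with a lower display panel towards its -x; origin on the bench; the screw's axis stands 30 mm from it along its x
- beaker: the beaker, a bystander: origin at the centre of its underside
- spare_screw: the spare screw, a bystander: origin at the centre of its underside
- weight: the brass weight, a bystander: origin at the centre of its underside
- spanner: the spanner, a bystander: origin at the centre of its underside
There are look-alikes about, which are no part of the job. There is more than one size of the key; the job needs the largest.

How it is judged:
On the way, in this order (a step that is already met when the one before it is completed fails the run):
1. the key's long arm is drawn out of the socket (z of long_end in the frame of socket_mouth above 0.01 m), for 0.1 s.
2. the key's short arm is seated fully home in the socket, the screw not yet tightened (horizontal distance between short_end and socket_floor below 0.004 m and distance between short_end and socket_floor below 0.006 m and z of bend in the frame of socket_mouth above 0.035 m and value of joint screw below 0.6 rad), for 0.3 s.
3. the screw is turned past half way by the fingers working on the free half of the long arm (horizontal distance between short_end and socket_floor below 0.004 m and distance between short_end and socket_floor below 0.006 m and z of bend in the frame of socket_mouth above 0.035 m and value of joint screw above 0.6 rad and distance between the grasp point and long_end below 0.09 m and contact force between the fingers and key above 1 N), for 0.05 s.
At the end, for the whole second after the job is handed in: The screw stands within 0.07 rad of its stop (joint screw above 1.03), the key is at rest with its short arm in the socket (its end within 6 mm of the socket's floor and 4 mm of its axis, the bend above) (horizontal distance between short_end and socket_floor below 0.004 m and distance between short_end and socket_floor below 0.006 m and z of bend in the frame of socket_mouth above 0.035 m and value of joint screw above 1.03 rad and linear speed of key below 0.02 m/s and distance of scale from where it was at the start of the episode below 0.002 m); the robot touches nothing.
It fails at once if the load cell is overloaded in twist: more than 0.055 rad (2.2 N m) on the carrier (value of joint carrier above 0.055 rad or value of joint carrier below -0.055 rad).
It fails at once if the load cell is overloaded from above: the carrier is pressed down more than 4 mm (32 N) (value of joint cell above 0.004 m).
It fails at once if another thing (beaker, spare screw, weight or spanner) is shifted by more than 30 mm (distance of any of beaker, spare_screw, weight, spanner from where it was at the start of the episode above 0.03 m).
It also fails if it takes over 72 s, if anything falls off the work surface, if the arm or the gripper's body presses on something with over 40 N, if the wrist force passes 120 N, or if a joint passes its speed limit or range.

### The arm

A 6-joint arm with a two-finger parallel gripper is mounted at the origin on the work surface. World frame = base frame: x ahead of the robot, y to its left, z up, the work surface at z = 0. Lengths are in m, angles in rad, forces in N, time in s.
With the tool pointing down it reaches from about 0.425 to 0.95 m from the base axis. Payload 14.7 kg.
Tool frame: the origin (TCP) lies between the finger pads; the fingertips stand 14 mm ahead of it and the grasp point (between the pads) lies 5 mm behind it (ctrl.tip_extent is the y of the fingertips in the tool frame, in m); y points along the fingers, z is the direction in which the jaws open and shut, and the axes are right-handed (so a half turn about y gives the same grasp; the last joint's range is limited). The gripper opens to 85 mm and grips with 20 to 120 N. Pads are 22 mm wide; open, the fingers measure 114 mm over their backs; the gripper's body (76 mm by 85 mm) begins 54 mm behind the grasp point. The pads swing forward as they close: fully open they stand 13 mm farther back than shut.
Start: joints at [-1.372, 0.48, 1.596, -0, 1.065, -0.047], TCP at [0.158, -0.63, 0.225] pointing down, gripper open.
Joint ranges: [-2.75, 2.75], [-0.82, 2.05], [0.23, 2.67], [-1.56, 4.7], [0.09, 2.69], [-2.92, 2.92]. Speed limits (rad/s): [1.89, 1.89, 2.39, 3.01, 3.01, 3.01].

### API

Orientations are given as a unit quaternion [x, y, z, w].
In Python, from station import ctrl gives the robot as it stands.
- The arm moves only by the tool apply_moves, never from a script. Its argument "series" is a list of rows, each a list of 5 numbers: the closure, from -1 (fully open) to 1 (shut), so that 0 is half open, then the shift along the tool's x, y, z in mm, then the turn about the tool's y in degrees. A call has 1 to 12 rows; each row shifts and turns the commanded pose from where the row before left it, along the tool's axes as they then stand; what a row does not reach is not made up. A row lasts 1/10 s, in which the tool goes at most 50 mm and 8.59 degrees, less where a joint would pass 70% of its speed; a pose out of reach is approached as far as the arm can. A call is refused whole if a number of a shift passes 50 or a number of a turn 8.59, either way. A call with a gripper value outside its range is refused whole. The fingers move at their own pace and stop on an object; "force" is the grip in N (left out, the last holds). Time passes only in rows, so rows that do not move let the fingers close. It gives the time, the measured TCP pose, the force and the opening at its end, in the units of the state.
- ctrl.observe(): the state, without advancing time (a new reading comes with each control period).
- ctrl.capture(name): name is "scene" or "top" or "wrist"; returns (picture, depth): 400x640x3 uint8, red, green, blue; 400x640 float32, m along the optical axis (not along the pixel's ray), 0 where there is no reading.
- ctrl.calibration(name): a dict with "intrinsics" (3x3 intrinsics, pixels), "R" (3x3) and "t" (3): a world point X has camera coordinates R X + t. Camera axes: x right, y down, z forward; pixel columns grow to the right and rows downward; lengths in m; the calibration is good to about 2 mm. A picture is of the moment at which its call begins: read the wrist's pose just before it. calibration takes no time and is no camera call; for the wrist camera it gives the pose at the moment of the call.
- ctrl.hand_in(): hands the job in, once; it reports no verdict.
The state is a dict: "time": time; "qpos": joint angles; "joint_vel": joint speeds; "joint_efforts": joint torques, N m; "tcp_pos": TCP position; "tcp_rot": TCP orientation; "ft_force": force on the tool from outside, world axes, zero at the start; "torque": the same for the moment, N m; "finger_gap": finger opening in m.
Only numpy, scipy, OpenCV 4.12 (cv2) and the standard library are available. Lean on these libraries where they do the work, as an engineer would, in place of code of your own. Each camera call takes 0.05 s, during which the arm holds its last target. There are 200 camera calls.

## Working session

There is one attempt and no reset: what is moved stays moved. The work goes in short steps, Python scripts to look and compute and a tool call to move; the robot and the scene stay as the last step left them, time stands still between calls to the robot, and variables do not carry over. Pictures are saved under pics/ and viewed, about 8 in all and at most 12, crops included, and the job is handed in when it is done.

Besides the shell and the picture viewer there is one more tool, called in YAML: its name, and indented under it one key for each argument. apply_moves: Moves the arm, as the interface text tells. Its arguments: {"type":"object","properties":{"series":{"type":"array","items":{"type":"array","items":{"type":"number"}}},"force":{"type":"number"}},"required":["series"]}

```bash
ls; mkdir -p pics
cat > h.py <<'E'
import numpy as np, cv2
from station import ctrl
from scipy.spatial.transform import Rotation as R
def world(name,d,u,v,c=None):
    c=c or ctrl.calibration(name);K=np.array(c["intrinsics"]);
    p=np.stack([(u-K[0,2])/K[0,0]*d,(v-K[1,2])/K[1,1]*d,d],-1)
    return (p-np.array(c["t"]))@np.array(c["R"])
def proj(name,X,c=None):
    c=c or ctrl.calibration(name);p=np.array(c["R"])@np.array(X)+np.array(c["t"]);q=np.array(c["intrinsics"])@p
    return q[:2]/q[2]
def cap(name):
    c=ctrl.calibration(name);im,d=ctrl.capture(name);return im,d,c
def cloud(name,d,c):
    v,u=np.indices(d.shape);return world(name,d,u,v,c)
E
python3 - <<'E'
from h import *
s=ctrl.observe();print(s)
print(R.from_quat(s['tcp_rot']).as_matrix().round(3), ctrl.tip_extent)
ims=[]
for n in("scene","top"):
    im,d,c=cap(n);np.savez(f"pics/{n}0.npz",im=im,d=d,**{k:np.array(v) for k,v in c.items()})
    cv2.imwrite(f"pics/{n}0.png",im[:,:,::-1]);print(n,np.array(c['R']).round(3).tolist(),np.array(c['t']).round(3))
E
```

```text
pics
{'time': 0.0, 'qpos': array([-1.37160518e+00,  4.80785977e-01,  1.59690532e+00,  1.56256624e-05,
        1.06511895e+00, -4.66014327e-02]), 'joint_vel': array([ 0.00112219,  0.00035189, -0.00151413,  0.0005808 ,  0.00178723,
        0.0002871 ]), 'joint_efforts': array([-9.49210153e-04, -9.50643897e+01, -4.30185556e+01, -2.98205359e-04,
        1.24551178e-02,  2.61551327e-05]), 'tcp_pos': array([ 0.15809785, -0.63002218,  0.22409045]), 'tcp_rot': array([-0.08670753,  0.7022034 , -0.7013442 ,  0.08665154]), 'ft_force': array([ 0.19464211, -0.53088748, -0.46418241]), 'torque': array([-0.0268164 , -0.01081377, -0.07880495]), 'finger_gap': 0.08516948073125703}
[[-0.97  -0.     0.243]
 [-0.243  0.001 -0.97 ]
 [-0.    -1.    -0.001]] 0.014
scene [[0.804, 0.595, -0.021], [0.37, -0.527, -0.765], [-0.465, 0.607, -0.644]] [-0.42  -0.062  1.28 ]
top [[0.015, -1.0, -0.014], [-0.993, -0.014, -0.118], [0.118, 0.016, -0.993]] [0.014 0.572 1.459]
```

View pics/scene0.png

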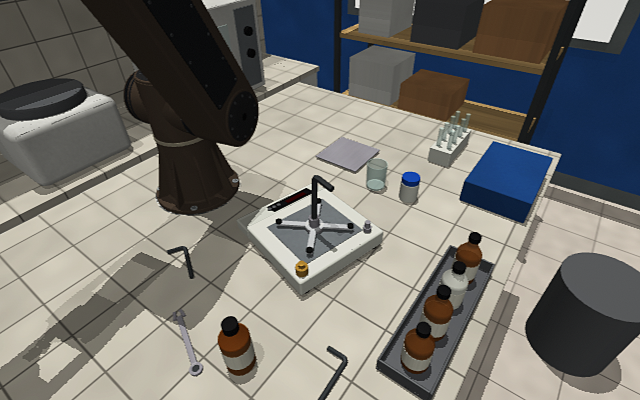

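View pics/top0.png

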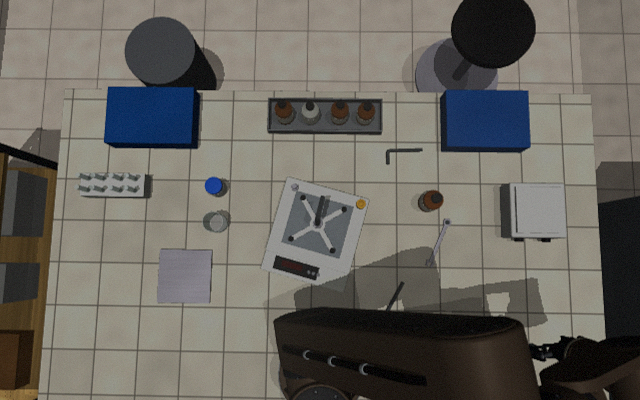

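Key candidates: the one standing in the scale's screw (scene 315,200; top 318,212), one on the bench at scene (183,260), and one at scene (335,370). Only the first is upright in the screw socket, so it fits. Next I'll measure it and confirm in a crop.

Run:
```python
from h import *
P=[]
for n in("scene","top"):
    z=np.load(f"pics/{n}0.npz");c={k:z[k] for k in("intrinsics","R","t")};d=z['d']
    W=cloud(n,d,c);W[d==0]=np.nan
    if n=="top": print("scale approx",W[212,318],W[186,293],W[203,361],W[268,297])
    S=W[212,318] if n=="top" else S
    m=(np.hypot(W[...,0]-S[0],W[...,1]-S[1])<0.09)&(W[...,2]>0.10)&(W[...,2]<0.4)
    p=W[m];print(n,len(p),p.min(0),p.max(0))
    for lo in np.arange(.1,.3,.02):
        q=p[(p[:,2]>=lo)&(p[:,2]<lo+.02)]
        if len(q):print(round(lo,2),len(q),q.mean(0).round(4),q.std(0).round(4))
    im=z['im']; 
    cr=im[160:270,255:400] if n=="scene" else im[165:285,250:380]
    P.append(cv2.resize(cr,(400,360),interpolation=cv2.INTER_CUBIC))
cv2.imwrite("pics/crop1.png",np.hstack(P)[:,:,::-1])
```

```text
Traceback (most recent call last):
NameError: name 'S' is not defined
```

Run:
```python
from h import *
P=[]
for n in("top","scene"):
    z=np.load(f"pics/{n}0.npz");c={k:z[k] for k in("intrinsics","R","t")};d=z['d']
    W=cloud(n,d,c);W[d==0]=np.nan
    if n=="top":
        S=W[222,318]; print("S etc",S,W[186,293],W[203,361],W[268,297])
    m=(np.hypot(W[...,0]-S[0],W[...,1]-S[1])<0.1)&(W[...,2]>0.10)&(W[...,2]<0.4)
    p=W[m];print(n,len(p),p.min(0),p.max(0))
    for lo in np.arange(.1,.3,.02):
        q=p[(p[:,2]>=lo)&(p[:,2]<lo+.02)]
        if len(q):print(round(lo,2),len(q),q.mean(0).round(4),q.std(0).round(4))
    im=z['im']; 
    cr=im[160:270,255:400] if n=="scene" else im[165:285,250:380]
    P.append(cv2.resize(cr,(400,360),interpolation=cv2.INTER_CUBIC))
cv2.imwrite("pics/crop1.png",np.hstack(P)[:,:,::-1])
```

```text
S etc [0.49366542 0.01679335 0.16890104] [0.61675492 0.10200602 0.09432293] [ 0.56309745 -0.12181708  0.09699817] [0.34823341 0.08575263 0.05177215]
top 179 [ 0.48202489 -0.00361092  0.10042801] [0.56737438 0.03397493 0.25683063]
0.1 36 [0.4928 0.0203 0.1052] [0.0062 0.0092 0.0033]
0.12 4 [0.4931 0.0212 0.1321] [0.0021 0.0047 0.0032]
0.14 4 [0.4941 0.0217 0.1512] [0.002  0.0034 0.0084]
0.16 3 [0.4938 0.0168 0.1675] [0.0004 0.0025 0.0051]
0.18 5 [0.4957 0.0196 0.1901] [0.0013 0.0043 0.0025]
0.2 4 [0.4971 0.0193 0.2133] [0.0013 0.0047 0.0041]
0.22 8 [0.4999 0.0179 0.2347] [0.0032 0.0053 0.0051]
0.24 115 [0.5332 0.0107 0.25  ] [0.0198 0.0062 0.0031]
scene 430 [ 0.4826666  -0.00324592  0.10020461] [0.57095786 0.03231437 0.25362882]
0.1 69 [0.4998 0.0167 0.1069] [0.0074 0.0062 0.0053]
0.12 31 [0.5021 0.0168 0.1302] [0.0034 0.0038 0.0055]
0.14 36 [0.5033 0.0164 0.1505] [0.0035 0.0036 0.0059]
0.16 32 [0.5042 0.0159 0.1703] [0.0035 0.0032 0.0053]
0.18 34 [0.5052 0.0153 0.1895] [0.0037 0.003  0.0057]
0.2 39 [0.5056 0.0151 0.2093] [0.0038 0.003  0.006 ]
0.22 39 [0.5198 0.0114 0.231 ] [0.024  0.0057 0.0061]
0.24 150 [0.539  0.0074 0.2476] [0.0194 0.0056 0.0034]
```

View pics/crop1.png

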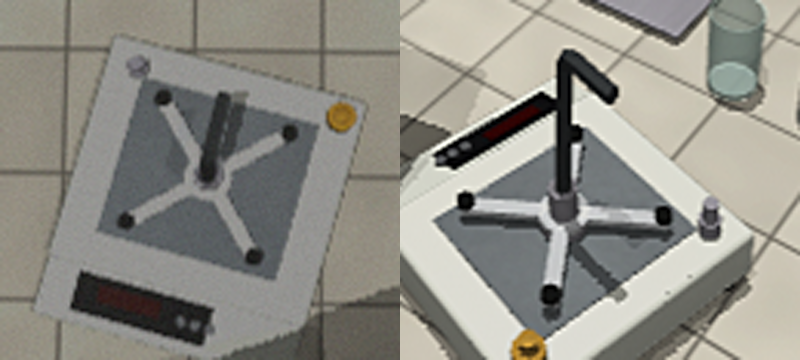

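The crop confirms that the upright key stands in the cap screw at the scale's centre. The spare screw and brass weight sit on the housing corners. Next come the key's yaw and lean.

```bash
cat >> h.py <<'E'
def go(target,yaw=None):
    """distance to a target in tool axes (mm) after turning to yaw of tool z (deg)"""
    s=ctrl.observe();M=R.from_quat(s['tcp_rot']).as_matrix();z=M[:,2];cur=np.degrees(np.arctan2(z[1],z[0]))
    turn=0 if yaw is None else (cur-yaw+180)%360-180
    M2=M@R.from_euler('y',turn,degrees=True).as_matrix()
    d=(np.array(target)-s['tcp_pos'])*1000
    print('t',round(s['time'],2),'tcp',s['tcp_pos'].round(4),'zyaw',round(cur,1),'turn',round(turn,1),'| tool xyz before turn',(M.T@d).round(1),'after',(M2.T@d).round(1),'q6',s['qpos'][5].round(2),'gap',round(s['finger_gap'],4),'F',s['ft_force'].round(1))
E
python3 - <<'E'
from h import *
S=np.array([.5,.018,0])
for n in("top","scene"):
    z=np.load(f"pics/{n}0.npz");c={k:z[k] for k in("intrinsics","R","t")};d=z['d']
    W=cloud(n,d,c);print(n,'cam pos',-c['R'].T@c['t'])
    m=(np.hypot(W[...,0]-S[0],W[...,1]-S[1])<0.09)&(W[...,2]>0.235)&(W[...,2]<0.4)&(W[...,0]>.515)
    p=W[m];q=p-p.mean(0);u,s,v=np.linalg.svd(q,full_matrices=False);print('short arm dir',v[0].round(3),p.mean(0).round(4),'yaw',np.degrees(np.arctan(v[0,1]/v[0,0])))
    # housing top yaw
    m=(abs(W[...,2]-.06)<.008)&(np.hypot(W[...,0]-.5,W[...,1])<.25)
    p=W[m][:,:2].astype(np.float32);print('housing rect',cv2.minAreaRect(p))
go([.50,.018,.33],-102)
E
```

```text
top cam pos [ 3.95675541e-01 -1.20822840e-03  1.51626943e+00]
short arm dir [-0.971  0.24   0.023] [0.5412 0.0087 0.2505] yaw -13.87992150636718
housing rect ((0.46689093112945557, 0.02835199236869812), (0.28971484303474426, 0.3209177255630493), 74.85821533203125)
scene cam pos [ 0.95665295 -0.55985367  0.7683114 ]
short arm dir [ 0.973 -0.207 -0.101] [0.5454 0.0062 0.2471] yaw -12.020846948004921
housing rect ((0.4782823324203491, 0.02562306821346283), (0.29174163937568665, 0.29995763301849365), 75.029052734375)
t 0.1 tcp [ 0.1581 -0.6301  0.2241] zyaw -75.9 turn 26.1 | tool xyz before turn [-489.3 -105.2 -545.5] after [-199.6 -105.2 -705.1] q6 -0.05 gap 0.086 F [-0.5  0.5 -0.5]
```

apply_moves:
  series:
    - [-1,-20,-35,0,8.5]
    - [-1,-30,-35,0,8.5]
    - [-1,-30,-30,0,8.5]
    - [-1,-35,-5,-30,0]
    - [-1,-30,0,-40,0]
    - [-1,-25,0,-42,0]
    - [-1,-20,0,-45,0]
    - [-1,-10,0,-45,0]
    - [-1,0,0,-45,0]
    - [-1,0,0,-45,0]
    - [-1,0,0,-45,0]
    - [-1,0,0,-45,0]

```text
time: 1.3
tcp_pos: [0.4305, -0.2716, 0.3295]
tcp_rot: [0.07, 0.704, -0.704, -0.071]
ft_force: [1.6, -0.6, -0.1]
finger_gap: 0.0851
```

Run:
```python
from h import *
go([.50,.018,.33],-103.5)
```

```text
t 1.3 tcp [ 0.4305 -0.2716  0.3295] zyaw -101.4 turn 2.1 | tool xyz before turn [ -10.7   -0.5 -297.7] after [ 1.000e-01 -5.000e-01 -2.979e+02] q6 1.15 gap 0.0851 F [ 1.6 -0.6 -0.1]
```

apply_moves:
  series:
    - [-1,0,0,-45,2.1]
    - [-1,0,0,-45,0]
    - [-1,0,0,-45,0]
    - [-1,0,0,-45,0]
    - [-1,0,0,-20,0]
    - [-1,0,0,0,0]

```text
time: 1.9
tcp_pos: [0.476, -0.0762, 0.3296]
tcp_rot: [0.082, 0.703, -0.702, -0.082]
ft_force: [-0.8, -0.5, 0.0]
finger_gap: 0.0855
```

Run:
```python
from h import *
go([.50,.018,.33],-103.5)
im,d,c=cap("wrist");print('cam',-c['R'].T@c['t'],c['R'].round(2).tolist())
np.savez("pics/w1.npz",im=im,d=d,**c);cv2.imwrite("pics/w1.png",im[:,:,::-1])
```

```text
t 1.9 tcp [ 0.476  -0.0762  0.3296] zyaw -103.3 turn 0.2 | tool xyz before turn [ -1.6  -0.4 -97.2] after [ -1.4  -0.4 -97.2] q6 1.58 gap 0.0855 F [-0.8 -0.5  0. ]
cam [ 0.55385248 -0.0944209   0.47836307] [[-0.23, -0.97, 0.0], [-0.92, 0.22, 0.31], [-0.31, 0.07, -0.95]]
```

View pics/w1.png

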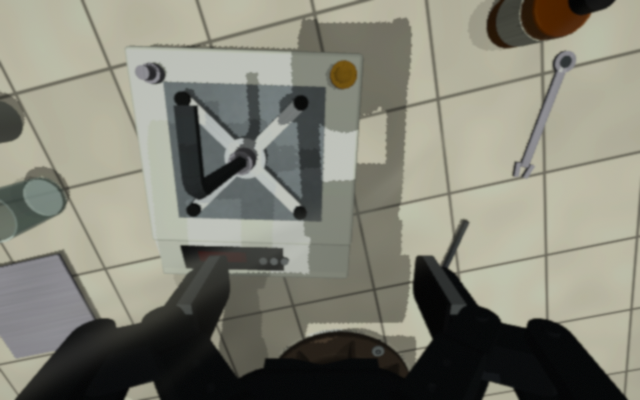

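Wrist view: the key's bend is at (203,188), its short arm runs up to (187,105), and it enters the screw at (246,158). The weight (343,74) and spare screw (150,72) are on the housing corners.

Run:
```python
from h import *
z=np.load("pics/w1.npz");c={k:z[k] for k in("intrinsics","R","t")};d=z['d'];W=cloud("wrist",d,c)
S=np.array([.5,.018]);r=np.hypot(W[...,0]-S[0],W[...,1]-S[1]);m=(r<.1)&(d>0)
p=W[m&(W[...,2]>.235)&(W[...,2]<.3)&(W[...,0]>.515)]
u,s,v=np.linalg.svd(p-p.mean(0),full_matrices=False);print('short',v[0].round(3),p.mean(0).round(4),'yaw',np.degrees(np.arctan(v[0,1]/v[0,0])),p[:,0].max(),np.percentile(p[:,2],90))
for lo in np.arange(.09,.26,.015):
    q=W[m&(W[...,2]>=lo)&(W[...,2]<lo+.015)&(r<.05)]
    if len(q):print(round(lo,3),len(q),q.mean(0).round(4),(q.min(0)).round(4),q.max(0).round(4))
g=(d>0)&(abs(W[...,2]-.095)<.02)
for n,(a,b) in dict(weight=(343,74),spare=(150,72)).items():
    print(n,W[b-3:b+4,a-3:a+4].reshape(-1,3).mean(0).round(3))
print('head ring',W[158:176:2,246].round(3).tolist(),W[150:170:2,262].round(3).tolist())
```

```text
short [-0.969  0.241  0.058] [0.5407 0.0063 0.248 ] yaw -13.982839317920048 0.5667313639321663 0.250846791727197
0.09 325 [0.4959 0.015  0.1016] [0.4793 0.0051 0.0904] [0.5083 0.0324 0.105 ]
0.105 48 [0.4956 0.0135 0.1118] [0.4838 0.0064 0.105 ] [0.5026 0.0177 0.1199]
0.12 50 [0.4976 0.0135 0.1275] [0.4902 0.0116 0.1201] [0.5035 0.0176 0.1347]
0.135 60 [0.4986 0.0132 0.143 ] [0.491  0.011  0.1357] [0.5043 0.0173 0.1497]
0.15 65 [0.4991 0.013  0.1581] [0.4921 0.0107 0.1505] [0.5051 0.017  0.165 ]
0.165 71 [0.5001 0.0128 0.1729] [0.493  0.0102 0.1651] [0.506  0.0168 0.1799]
0.18 88 [0.5007 0.0128 0.1877] [0.4931 0.0105 0.1801] [0.5068 0.0234 0.1947]
0.195 99 [0.5015 0.0124 0.2028] [0.4938 0.01   0.1954] [0.5075 0.0164 0.21  ]
0.21 113 [0.5023 0.0121 0.2177] [0.4951 0.0099 0.2102] [0.5083 0.0163 0.2249]
0.225 125 [0.5061 0.0101 0.2341] [ 4.946e-01 -2.000e-04  2.250e-01] [0.546  0.0187 0.24  ]
0.24 1484 [0.5249 0.0101 0.2483] [ 0.496  -0.0005  0.24  ] [0.5494 0.0244 0.2536]
weight [ 0.563 -0.122  0.095]
spare [0.614 0.088 0.095]
head ring [[0.498, 0.01, 0.104], [0.495, 0.011, 0.101], [0.493, 0.012, 0.103], [0.49, 0.013, 0.101], [0.488, 0.014, 0.102], [0.486, 0.014, 0.103], [0.484, 0.015, 0.103], [0.481, 0.016, 0.102], [0.474, 0.024, 0.077]] [[0.499, -0.005, 0.078], [0.496, -0.004, 0.076], [0.494, -0.003, 0.076], [0.491, -0.003, 0.076], [0.489, -0.002, 0.077], [0.486, -0.001, 0.076], [0.484, -0.001, 0.078], [0.481, 0.0, 0.075], [0.479, 0.001, 0.076], [0.477, 0.002, 0.077]]
```

apply_moves:
  series:
    - [-1,-1,0,-40,0.7]
    - [-1,0,0,-40,0]
    - [-1,0,0,-17,0]
    - [-1,0,0,0,0]
    - [-1,0,0,0,0]

```text
time: 2.45
tcp_pos: [0.4999, 0.0144, 0.3295]
tcp_rot: [-0.087, -0.702, 0.702, 0.088]
ft_force: [0.4, 0.2, -1.1]
finger_gap: 0.0853
```

Run:
```python
from h import *
go([.499,.018,.208],-104)
```

```text
t 2.45 tcp [0.4999 0.0144 0.3295] zyaw -104.2 turn -0.2 | tool xyz before turn [  1.7 121.5  -3.4] after [  1.7 121.5  -3.4] q6 1.79 gap 0.0853 F [ 0.4  0.2 -1.1]
```

apply_moves:
  series:
    - [-1,1.5,40,-3.5,0]
    - [-1,0,40,0,0]
    - [-1,0,41,0,0]
    - [-1,0,0,0,0]
    - [0.5,0,0,0,0]
    - [1,0,0,0,0]
    - [1,0,0,0,0]
    - [1,0,0,0,0]
    - [1,0,0,0,0]
    - [1,0,0,0,0]
  force: 30

```text
time: 3.45
tcp_pos: [0.4998, 0.0189, 0.2092]
tcp_rot: [-0.088, -0.702, 0.702, 0.087]
ft_force: [0.1, -1.9, 3.9]
finger_gap: 0.0134
```

Run:
```python
from h import *
go([.499,.018,.208],-104);print(ctrl.observe()['torque'])
```

```text
t 3.45 tcp [0.4998 0.0189 0.2092] zyaw -104.2 turn -0.2 | tool xyz before turn [0.6 1.2 1.1] after [0.6 1.2 1.1] q6 1.8 gap 0.0134 F [ 0.1 -1.9  3.9]
[-0.48091244  0.00885366 -0.01836943]
```

apply_moves:
  series:
    - [1,0,-8,0,0]
    - [1,0,-12,0,0]
    - [1,0,-20,0,0]
    - [1,0,-30,0,0]
    - [1,0,-10,0,0]
    - [1,0,0,0,0]
    - [1,0,0,0,0]

```text
time: 4.15
tcp_pos: [0.4991, 0.019, 0.2881]
tcp_rot: [-0.087, -0.702, 0.702, 0.088]
ft_force: [-0.5, -0.6, -3.2]
finger_gap: 0.0132
```

Run:
```python
from h import *
go([.499,.018,.208],-104);print(ctrl.observe()['torque'])
im,d,c=cap("scene");np.savez("pics/s2.npz",im=im,d=d,**c);cv2.imwrite("pics/s2.png",cv2.resize(im[80:300,200:460],(780,660))[:600,:,::-1])
```

```text
t 4.15 tcp [0.4991 0.019  0.2881] zyaw -104.2 turn -0.2 | tool xyz before turn [-0.2 80.1  1. ] after [-0.2 80.1  1. ] q6 1.8 gap 0.0132 F [-0.5 -0.6 -3.2]
[-0.03152937  0.00127576  0.02912736]
```

View pics/s2.png

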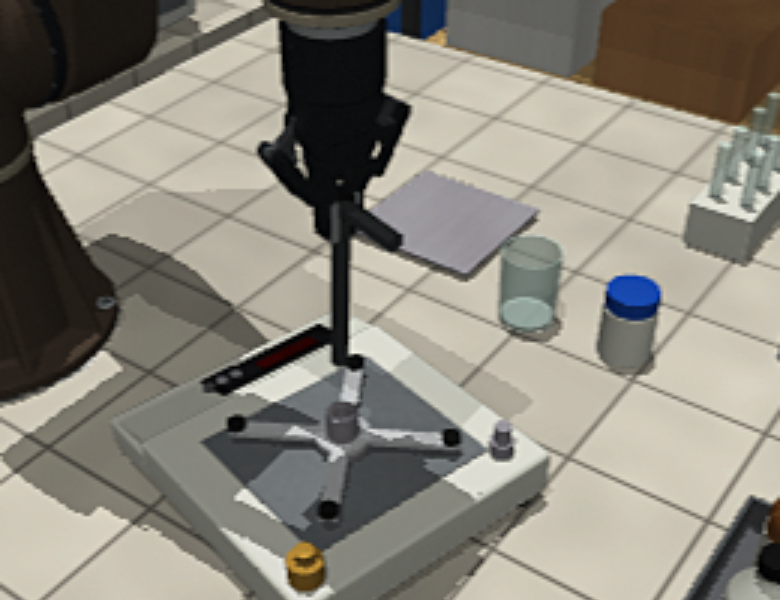

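The key is out of the socket, held with a slight lean. The tool can only yaw, so I'll turn the key over by pivoting it in a light grip, with its long end propped on the housing's right edge.

Run:
```python
from h import *
z=np.load("pics/s2.npz");c={k:z[k] for k in("intrinsics","R","t")};W=cloud("scene",z['d'],c)
# screw head top from scene view; key lean
m=(abs(W[...,2]-.103)<.004)&(np.hypot(W[...,0]-.494,W[...,1]-.018)<.025);p=W[m];print(len(p),cv2.minEnclosingCircle(p[:,:2].astype(np.float32)),p.mean(0))
for lo in np.arange(.14,.29,.02):
    q=W[(W[...,2]>=lo)&(W[...,2]<lo+.02)&(np.hypot(W[...,0]-.5,W[...,1]-.018)<.04)]
    if len(q):print(round(lo,2),len(q),q.mean(0).round(4),q.min(0)[2].round(4))
go([.4625,-.110,.27],-104-66)
```

```text
60 ((0.49643126130104065, 0.020106244832277298), 0.015704534947872162) [0.49751007 0.01944785 0.10330373]
0.14 1 [0.491  0.0177 0.1597] 0.1597
0.16 31 [0.4993 0.0183 0.1713] 0.1614
0.18 34 [0.5001 0.018  0.1897] 0.1809
0.2 36 [0.5012 0.0174 0.2094] 0.2003
0.22 37 [0.502 0.017 0.229] 0.2203
0.24 40 [0.5034 0.0164 0.2493] 0.2402
0.26 40 [0.5041 0.0166 0.2693] 0.2604
0.28 47 [0.5066 0.0168 0.2909] 0.2806
t 4.2 tcp [0.4988 0.019  0.2877] zyaw -104.2 turn 65.8 | tool xyz before turn [  3.5  17.8 134. ] after [-120.7   17.8   58.2] q6 1.8 gap 0.0139 F [-0.6 -0.6 -2.4]
```

apply_moves:
  series:
    - [1,0,0,15,8.2]
    - [1,0,0,15,8.2]
    - [1,0,0,15,8.2]
    - [1,0,0,15,8.2]
    - [1,0,0,15,8.2]
    - [1,0,0,10,8.2]
    - [1,0,0,0,8.2]
    - [1,0,0,0,8.2]
    - [1,0,0,0,0]
  force: 24

```text
time: 5.1
tcp_pos: [0.4532, -0.0499, 0.2876]
tcp_rot: [-0.454, -0.541, 0.542, 0.455]
ft_force: [0.2, -0.1, -2.6]
finger_gap: 0.0135
```

Run:
```python
from h import *
go([.4625,-.110,.20],-104-66)
```

```text
t 5.1 tcp [ 0.4532 -0.0499  0.2876] zyaw -170.0 turn 0.0 | tool xyz before turn [-60.8  87.6   1.1] after [-60.8  87.6   1.1] q6 2.79 gap 0.0135 F [ 0.2 -0.1 -2.6]
```

apply_moves:
  series:
    - [1,-30,5,0,0]
    - [1,-31,20,1,0]
    - [1,0,35,0,0]
    - [1,0,27,0,0]
    - [1,0,8,0,0]
    - [1,0,5,0,0]
    - [1,0,3,0,0]
    - [1,0,2,0,0]
  force: 20

```text
time: 5.9
tcp_pos: [0.466, -0.1109, 0.1864]
tcp_rot: [0.455, 0.543, -0.542, -0.451]
ft_force: [-4.9, -1.6, 51.1]
finger_gap: 0.0134
```

Run:
```python
from h import *
go([.4625,-.110,.183],-104-66)
im,d,c=cap("scene");np.savez("pics/s3.npz",im=im,d=d,**c);cv2.imwrite("pics/s3.png",cv2.resize(im[100:320,180:440],(700,592))[:,:,::-1])
```

```text
t 5.9 tcp [ 0.466  -0.1109  0.1864] zyaw -169.7 turn 0.3 | tool xyz before turn [1.5 3.3 3.3] after [1.5 3.3 3.3] q6 2.67 gap 0.0134 F [-4.9 -1.6 51.1]
```

View pics/s3.png

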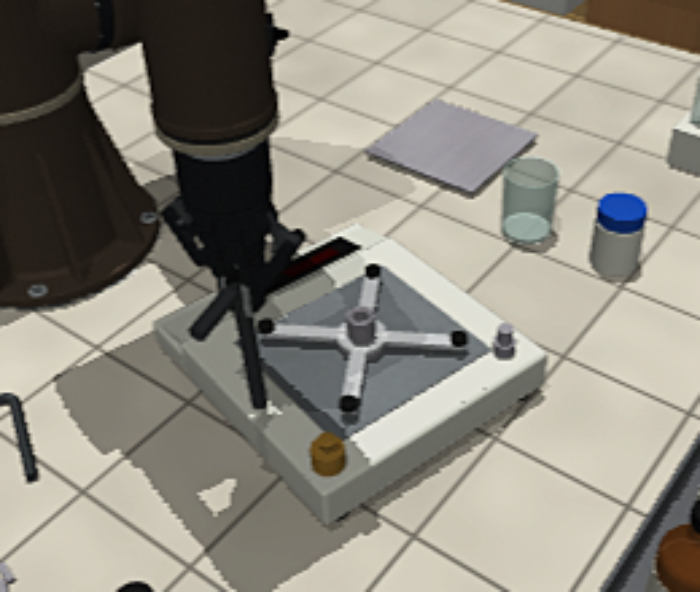

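apply_moves:
  series:
    - [1,0,-2.5,0,0]
    - [1,-7,0.5,0,0]
    - [1,-7,0.5,0,0]
    - [1,-11,2,0,0]
    - [1,-11,2.6,0,0]
    - [1,0,0,0,0]

```text
time: 6.55
tcp_pos: [0.4713, -0.1475, 0.1814]
tcp_rot: [0.454, 0.543, -0.542, -0.453]
ft_force: [-0.9, -1.2, 12.1]
finger_gap: 0.0137
```

```bash
cat >> h.py <<'E'
def lean(im,d,c,name="scene"):
    """dark key points near the gripper: principal lines"""
    W=cloud(name,d,c);s=ctrl.observe();M=R.from_quat(s['tcp_rot']).as_matrix()
    T=(W-s['tcp_pos'])@M*1000   # tool frame: x back, y down, z jaw
    m=(d>0)&(abs(T[...,2])<16)&(im.max(-1)<75)&(abs(T[...,0])<190)&(T[...,1]>-60)&(T[...,1]<150)&(W[...,2]>.008)
    return T[m],np.argwhere(m)
E
python3 - <<'E'
from h import *
go([.4625,-.110,.183],-104-66)
im,d,c=cap("scene");np.savez("pics/s4.npz",im=im,d=d,**c)
T,_=lean(im,d,c)
for y in range(-40,150,12):
    q=T[(T[:,1]>=y)&(T[:,1]<y+12)]
    if len(q):print(y,len(q),q.mean(0).round(1),q[:,0].min().round(),q[:,0].max().round())
E
```

```text
t 6.55 tcp [ 0.4713 -0.1475  0.1814] zyaw -169.8 turn 0.2 | tool xyz before turn [38.4 -1.6  2. ] after [38.4 -1.6  2.1] q6 2.6 gap 0.0137 F [-0.9 -1.2 12.1]
-40 151 [-28.9 -34.3  -3.7] -70.0 7.0
-28 66 [-50.1 -23.9  -5.5] -68.0 -5.0
-16 11 [-10.2 -10.7  -7.6] -65.0 0.0
-4 10 [ 2.7  3.  -6.2] -3.0 10.0
8 19 [ 6.6 13.4 -6.6] 2.0 14.0
20 15 [ 9.2 25.7 -6. ] 4.0 15.0
32 17 [13.3 37.5 -5.8] 9.0 21.0
44 17 [16.  49.6 -4.9] 11.0 22.0
56 17 [19.4 61.6 -6.1] 13.0 27.0
68 14 [22.8 73.8 -5.6] 19.0 28.0
80 16 [27.3 85.7 -5.3] 21.0 34.0
92 14 [29.5 98.2 -4.9] 26.0 35.0
104 15 [ 39.9 109.7  -5.3] 28.0 132.0
116 55 [136.7 119.5   3. ] 32.0 189.0
```

apply_moves:
  series:
    - [1,-10,2.5,0,0]
    - [1,-10,4,0,0]
    - [1,-10,4.5,0,0]
    - [1,-10,5.5,0,0]
    - [1,-9,6,0,0]
    - [1,-9,7,0,0]
    - [1,-8,8,0,0]
    - [1,0,0,0,0]

```text
time: 7.4
tcp_pos: [0.4831, -0.213, 0.1434]
tcp_rot: [-0.455, -0.542, 0.543, 0.452]
ft_force: [0.9, -6.6, 7.1]
finger_gap: 0.0134
```

Run:
```python
from h import *
go([.4625,-.110,.183],-104-66)
im,d,c=cap("scene");np.savez("pics/s5.npz",im=im,d=d,**c)
T,_=lean(im,d,c)
for x in range(-80,140,10):
    q=T[(T[:,0]>=x)&(T[:,0]<x+10)]
    if len(q):print(x,len(q),q.mean(0).round(1),q[:,1].min().round(),q[:,1].max().round())
```

```text
t 7.4 tcp [ 0.4831 -0.213   0.1434] zyaw -169.8 turn 0.2 | tool xyz before turn [104.9 -39.9   1.9] after [104.9 -39.9   2.3] q6 2.49 gap 0.0134 F [ 0.9 -6.6  7.1]
-70 1 [-61.3   3.   -1.9] 3.0 3.0
-60 42 [-54.4   2.1  -3.5] -6.0 11.0
-50 45 [-44.9  -7.5  -3.7] -19.0 6.0
-40 44 [-35.2 -17.   -4. ] -25.0 -3.0
-30 43 [-25.4 -27.   -3.8] -36.0 -16.0
-20 54 [-13.7 -39.2  -2.7] -58.0 -20.0
-10 84 [ -6.9 -38.1  -0.2] -60.0 -9.0
0 21 [  3.2 -46.4   5.4] -58.0 -27.0
20 8 [27.6  1.1 -8.3] -6.0 7.0
30 14 [35.   7.6 -7.8] -1.0 20.0
40 17 [44.6 16.7 -7.3] 5.0 30.0
50 17 [55.1 26.7 -7.2] 16.0 39.0
60 15 [65.2 36.2 -7.3] 26.0 47.0
70 15 [74.8 45.2 -7.1] 34.0 56.0
80 15 [84.8 56.9 -7.4] 46.0 69.0
90 16 [95.6 65.2 -6.8] 53.0 79.0
100 5 [104.2  70.7  -5.9] 66.0 77.0
```

apply_moves:
  series:
    - [1,-5,5.5,0,0]
    - [1,-4,6,0,0]
    - [1,-4,6.5,0,0]
    - [1,-4,6.5,0,0]
    - [1,-3,7,0,0]
    - [1,-3,7,0,0]
    - [1,0,0,0,0]

```text
time: 8.15
tcp_pos: [0.4859, -0.2338, 0.104]
tcp_rot: [-0.454, -0.542, 0.542, 0.454]
ft_force: [1.8, -2.4, 1.2]
finger_gap: 0.0134
```

Run:
```python
from h import *
go([.4625,-.110,.183],-104-66)
im,d,c=cap("scene");np.savez("pics/s6.npz",im=im,d=d,**c)
T,_=lean(im,d,c)
for x in range(-80,140,10):
    q=T[(T[:,0]>=x)&(T[:,0]<x+10)]
    if len(q):print(x,len(q),q.mean(0).round(1),q[:,1].min().round(),q[:,1].max().round())
cv2.imwrite("pics/s6.png",cv2.resize(im[150:330,160:400],(720,540))[:,:,::-1])
```

```text
t 8.15 tcp [ 0.4859 -0.2338  0.104 ] zyaw -169.8 turn 0.2 | tool xyz before turn [126.  -79.    1.1] after [126.  -79.    1.5] q6 2.46 gap 0.0134 F [ 1.8 -2.4  1.2]
-50 40 [-43.5  16.1  -3.4] 4.0 27.0
-40 61 [-34.9  -1.1  -4. ] -18.0 19.0
-30 52 [-25.4 -19.5  -3.9] -31.0 3.0
-20 60 [-13.6 -37.7  -2.1] -60.0 -12.0
-10 79 [ -6.5 -36.6  -0.9] -58.0 -8.0
0 18 [  3.  -46.2   3.6] -59.0 -29.0
40 2 [47.2  1.3 -8. ] 1.0 2.0
50 5 [56.3  1.9 -9.1] -1.0 5.0
60 8 [64.9  3.  -9.5] -1.0 9.0
70 10 [74.8  8.1 -8.7] 1.0 13.0
80 14 [84.8 11.4 -7.9] 5.0 18.0
90 16 [95.2 14.8 -6.7] 9.0 25.0
100 16 [105.5  20.2  -6.4] 15.0 28.0
110 17 [115.7  24.   -5.8] 19.0 31.0
120 13 [125.8  30.3  -6.9] 25.0 37.0
130 4 [134.2  34.4  -0.3] 30.0 44.0
```

View pics/s6.png

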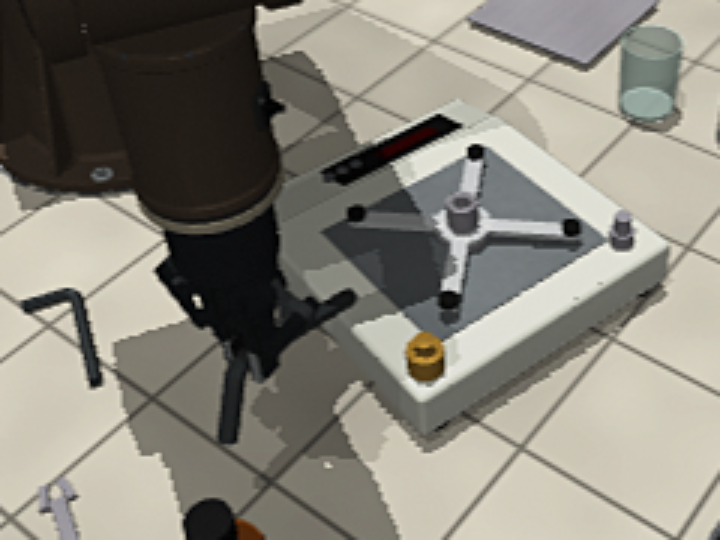

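apply_moves:
  series:
    - [1,-2,7,0,0]
    - [1,-2,7,0,0]
    - [1,-1,7,0,0]
    - [1,-1,7,0,0]
    - [1,0,6,0,0]
    - [1,0,0,0,0]

```text
time: 8.8
tcp_pos: [0.4861, -0.2386, 0.0695]
tcp_rot: [-0.453, -0.542, 0.542, 0.454]
ft_force: [-0.5, -1.6, 0.3]
finger_gap: 0.0135
```

```bash
cat > prof.py <<'E'
from h import *
import sys
go([.4625,-.110,.183],-104-66)
im,d,c=cap("scene");np.savez(f"pics/{sys.argv[1]}.npz",im=im,d=d,**c)
T,_=lean(im,d,c)
for x in range(-80,140,10):
    q=T[(T[:,0]>=x)&(T[:,0]<x+10)]
    if len(q):print(x,len(q),q.mean(0).round(1),q[:,1].min().round(),q[:,1].max().round())
E
python3 prof.py s7
```

```text
t 8.8 tcp [ 0.4861 -0.2386  0.0695] zyaw -169.8 turn 0.2 | tool xyz before turn [ 130.9 -113.3    0.7] after [ 130.9 -113.3    1.1] q6 2.45 gap 0.0135 F [-0.5 -1.6  0.3]
-40 26 [-32.2  25.9  -3. ] 13.0 34.0
-30 92 [-25.3  -2.4  -4.6] -26.0 33.0
-20 54 [-14.3 -31.7  -2.4] -59.0 -4.0
-10 92 [ -6.7 -36.2  -1.2] -60.0 -9.0
0 15 [  3.2 -45.8   4.7] -57.0 -30.0
30 3 [ 37.  -25.1  -2.7] -27.0 -24.0
40 1 [ 41.5 -23.1   1.6] -23.0 -23.0
60 4 [ 68.  -18.8  -3.3] -19.0 -18.0
70 13 [ 76.1 -16.3  -3.6] -20.0 -11.0
80 21 [ 85.4 -14.   -5.1] -19.0 -6.0
90 16 [ 95.9 -12.2  -4.8] -16.0 -6.0
100 18 [105.3 -10.4  -5.1] -14.0 -5.0
110 14 [115.3  -8.1  -5. ] -11.0 -3.0
120 15 [124.   -6.7  -4.9] -10.0 -1.0
130 17 [134.4  -4.5  -4.9] -9.0 1.0
```

apply_moves:
  series:
    - [1,0,6,0,0]
    - [1,0,6,0,0]
    - [1,0,6,0,0]
    - [1,0,5,0,0]
    - [1,0,4,0,0]
    - [1,0,0,0,0]

```text
time: 9.45
tcp_pos: [0.4865, -0.2389, 0.043]
tcp_rot: [-0.453, -0.542, 0.542, 0.454]
ft_force: [-0.5, -1.2, 0.3]
finger_gap: 0.0132
```

```bash
python3 prof.py s8; python3 -c "
from h import *
z=np.load('pics/s8.npz')
cv2.imwrite('pics/s8.png',cv2.resize(z['im'][190:330,200:380],(720,560),interpolation=cv2.INTER_CUBIC)[:,:,::-1])"
```

```text
t 9.45 tcp [ 0.4865 -0.2389  0.043 ] zyaw -169.8 turn 0.2 | tool xyz before turn [ 131.2 -139.9    1. ] after [ 131.2 -139.9    1.4] q6 2.45 gap 0.0132 F [-0.5 -1.2  0.3]
-30 57 [-22.1   5.   -4. ] -23.0 35.0
-20 81 [-15.  -15.9  -4.9] -59.0 32.0
-10 87 [ -6.5 -34.2  -0.5] -60.0 -6.0
0 12 [  3.2 -47.1   4. ] -58.0 -28.0
10 1 [ 10.2 -56.7 -15.1] -57.0 -57.0
30 5 [ 36.4 -31.3  -4. ] -33.0 -29.0
50 3 [ 58.9 -30.6  -6.1] -31.0 -30.0
60 24 [ 65.2 -30.   -4.7] -35.0 -19.0
70 18 [ 74.7 -29.2  -4.6] -34.0 -22.0
80 22 [ 84.3 -30.   -4.4] -35.0 -22.0
90 22 [ 95.2 -29.6  -4.7] -33.0 -23.0
100 19 [104.6 -30.1  -4.4] -34.0 -23.0
110 20 [114.9 -29.9  -4.5] -34.0 -23.0
120 18 [124.8 -29.3  -2.3] -35.0 -13.0
130 22 [134.7 -30.   -4.8] -34.0 -22.0
```

View pics/s8.png

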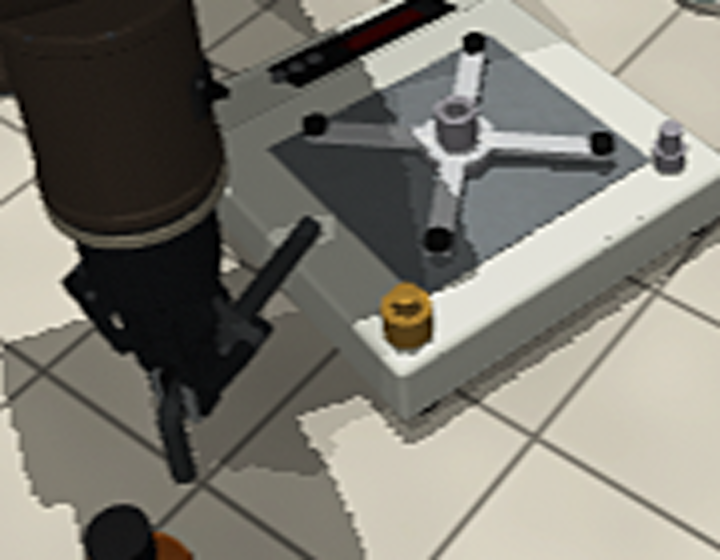

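Nearly there: the long arm is level on the housing edge (long end at about 315,225) and the short arm points down. The grip sits about 20 mm low on the key, so I'll set it down on both ends, ease the jaws, raise the tool and regrip.

apply_moves:
  series:
    - [1,0,3,0,0]
    - [1,0,2,0,0]
    - [1,0,1,0,0]
    - [1,0,0,0,0]

```text
time: 9.9
tcp_pos: [0.4882, -0.2394, 0.0396]
tcp_rot: [0.455, 0.543, -0.542, -0.453]
ft_force: [-3.4, 6.2, 40.0]
finger_gap: 0.0133
```

```bash
python3 prof.py s9
```

```text
t 9.9 tcp [ 0.4882 -0.2394  0.0396] zyaw -169.8 turn 0.2 | tool xyz before turn [ 131.6 -143.6    2. ] after [ 131.6 -143.6    2.4] q6 2.45 gap 0.0133 F [-3.4  6.2 40. ]
-30 47 [-21.4   3.4  -2.8] -25.0 31.0
-20 85 [-15.3 -15.4  -4.7] -59.0 30.0
-10 80 [ -6.8 -36.4   0.5] -59.0 -13.0
0 15 [  2.3 -48.4   4.3] -59.0 -31.0
30 6 [ 34.8 -31.9  -4.8] -34.0 -30.0
50 4 [ 58.  -33.9  -3.8] -36.0 -32.0
60 24 [ 64.8 -32.1  -4.1] -37.0 -24.0
70 20 [ 74.9 -32.8  -3.7] -37.0 -24.0
80 23 [ 85.2 -33.3  -3.1] -37.0 -25.0
90 19 [ 94.9 -33.3  -3.4] -37.0 -25.0
100 20 [105.  -33.4  -3.5] -38.0 -26.0
110 19 [115.2 -33.3  -3. ] -37.0 -27.0
120 19 [124.3 -34.4  -4.1] -38.0 -27.0
130 21 [135.  -33.5  -2.2] -38.0 -18.0
```

apply_moves:
  series:
    - [1,0,-2.5,0,0]
    - [1,0,0,0,0]
    - [0.66,0,0,0,0]
    - [0.62,0,0,0,0]
    - [0.6,0,0,0,0]

```text
time: 10.45
tcp_pos: [0.4867, -0.239, 0.0399]
tcp_rot: [-0.454, -0.542, 0.542, 0.454]
ft_force: [1.1, 0.2, -0.2]
finger_gap: 0.0171
```

```bash
python3 prof.py s10
```

```text
t 10.45 tcp [ 0.4867 -0.239   0.0399] zyaw -169.8 turn 0.2 | tool xyz before turn [ 131.3 -143.1    1. ] after [ 131.3 -143.1    1.5] q6 2.45 gap 0.0171 F [ 1.1  0.2 -0.2]
-30 51 [-21.6   2.6  -3. ] -23.0 32.0
-20 82 [-14.9 -14.9  -4.1] -59.0 31.0
-10 75 [ -6.6 -37.1   2.2] -60.0 -12.0
0 21 [  2.9 -42.5   7.9] -58.0 -26.0
30 5 [ 34.9 -32.1  -5.8] -35.0 -29.0
50 5 [ 58.5 -32.3  -6.5] -34.0 -30.0
60 23 [ 65.1 -32.3  -4.4] -37.0 -26.0
70 20 [ 75.1 -32.1  -3.5] -37.0 -24.0
80 22 [ 84.8 -32.6  -4. ] -38.0 -27.0
90 21 [ 94.9 -32.5  -4. ] -38.0 -24.0
100 21 [104.6 -33.2  -4.1] -37.0 -25.0
110 20 [114.9 -33.5  -4.2] -38.0 -26.0
120 19 [125.2 -32.8  -2.7] -37.0 -15.0
130 19 [135.  -33.7  -4.1] -37.0 -25.0
```

apply_moves:
  series:
    - [0.6,0,-6,0,0]
    - [0.6,3,-8,0,0]
    - [0.6,6,-8,0,0]
    - [0.6,6,0,0,0]
    - [0.6,0,0,0,0]
    - [1,0,0,0,0]
    - [1,0,0,0,0]
    - [1,0,0,0,0]
    - [1,0,0,0,0]
  force: 60

```text
time: 11.4
tcp_pos: [0.4841, -0.2239, 0.0624]
tcp_rot: [0.453, 0.543, -0.542, -0.454]
ft_force: [-1.2, 6.7, 14.0]
finger_gap: 0.0101
```

```bash
python3 prof.py s11
```

```text
t 11.4 tcp [ 0.4841 -0.2239  0.0624] zyaw -169.8 turn 0.2 | tool xyz before turn [ 116.  -120.6    1.2] after [ 116.  -120.6    1.5] q6 2.47 gap 0.0101 F [-1.2  6.7 14. ]
-40 94 [-35.   20.8  -4.2] -8.0 54.0
-30 41 [-25.8   2.1  -5.2] -12.0 52.0
-20 37 [-13.5 -23.3  -1.8] -59.0 -2.0
-10 116 [ -6.6 -30.   -0.5] -60.0 -0.0
0 11 [  3.  -50.2   1.2] -58.0 -22.0
70 6 [ 77.1 -11.6  -0.6] -13.0 -10.0
80 20 [ 85.4 -10.7  -4.2] -15.0 -5.0
90 21 [ 95.8 -10.8  -4.2] -15.0 -5.0
100 16 [104.7 -12.3  -3.9] -18.0 -9.0
110 20 [114.7 -11.1  -4.6] -14.0 -3.0
120 20 [124.3 -10.4  -1.4] -16.0 4.0
130 1 [132.7 -10.4   1.2] -10.0 -10.0
```

apply_moves:
  series:
    - [1,0,0,0,0]
    - [1,0,-1,0,0]
    - [1,0,-5,0,0]
    - [1,0,-15,0,0]
    - [1,0,-20,0,0]
    - [1,0,0,0,0]
    - [1,0,0,0,0]
  force: 35

```text
time: 12.15
tcp_pos: [0.4843, -0.2245, 0.1031]
tcp_rot: [0.454, 0.542, -0.542, -0.453]
ft_force: [0.6, -0.3, -3.4]
finger_gap: 0.0096
```

```bash
python3 prof.py s12;  python3 -c "
from h import *
z=np.load('pics/s12.npz')
cv2.imwrite('pics/s12.png',cv2.resize(z['im'][170:310,200:380],(720,560),interpolation=cv2.INTER_CUBIC)[:,:,::-1])"
```

```text
t 12.15 tcp [ 0.4843 -0.2245  0.1031] zyaw -169.8 turn 0.2 | tool xyz before turn [116.5 -79.9   1.2] after [116.5 -79.9   1.5] q6 2.47 gap 0.0096 F [ 0.6 -0.3 -3.4]
-50 8 [-40.5  30.2  -2.7] 7.0 58.0
-40 118 [-35.9  22.8  -4.9] -9.0 60.0
-30 32 [-25.3  -8.3  -4.4] -12.0 -2.0
-20 49 [-13.1 -27.2  -2.3] -59.0 -3.0
-10 114 [ -6.7 -31.5  -0.6] -59.0 -2.0
0 14 [  2.  -47.4   1.9] -60.0 -22.0
20 3 [23.7 -3.  -9. ] -5.0 0.0
30 4 [35.7 -3.1 -9.3] -4.0 -2.0
40 2 [45.1 -4.4 -9.8] -5.0 -4.0
50 2 [53.4 -3.2 -9.9] -5.0 -2.0
70 2 [71.8 -2.7 -9.6] -3.0 -2.0
80 13 [86.4 -6.9 -6.1] -11.0 1.0
90 19 [95.  -8.3 -4.4] -12.0 -4.0
100 19 [104.7  -8.   -4.4] -12.0 -4.0
110 21 [115.4  -7.6  -4.3] -11.0 -4.0
120 17 [125.9  -7.2  -4.5] -11.0 1.0
130 1 [131.1  -9.9  -1.5] -10.0 -10.0
```

View pics/s12.png

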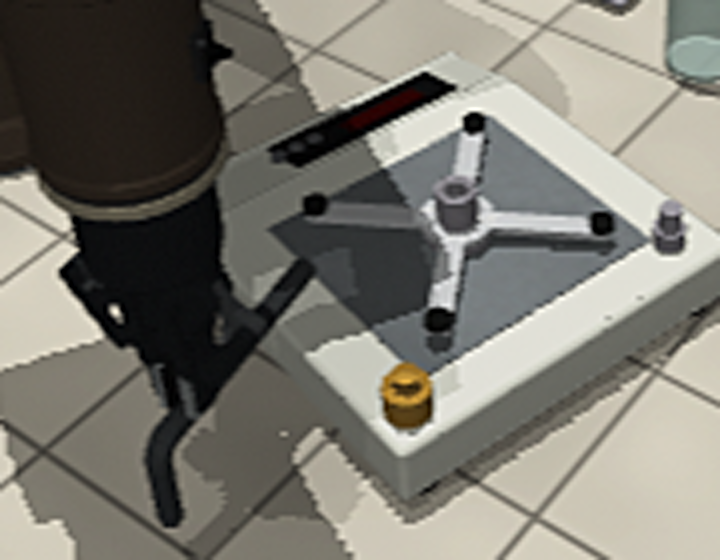

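apply_moves:
  series:
    - [1,0,-35,0,0]
    - [1,0,-35,0,0]
    - [1,0,-35,0,-8.5]
    - [1,0,0,0,-8.5]
    - [1,0,0,0,-8.5]
    - [1,0,0,0,-8.5]
    - [1,0,0,0,-8.5]
    - [1,0,0,0,-8.5]
    - [1,0,0,0,-8.5]
    - [1,0,0,0,-8.5]
    - [1,0,0,0,-8.5]
    - [1,0,0,0,-8.5]

```text
time: 13.4
tcp_pos: [0.4837, -0.2241, 0.2069]
tcp_rot: [-0.035, 0.707, -0.706, 0.034]
ft_force: [-1.4, 0.3, -2.1]
finger_gap: 0.0097
```

apply_moves:
  series:
    - [1,0,0,0,-8.5]
    - [1,0,0,0,-8.5]
    - [1,0,0,0,-8.5]
    - [1,0,0,0,-8.5]
    - [1,0,0,0,-8.5]
    - [1,0,0,0,-8.5]
    - [1,0,0,0,-8.5]
    - [1,0,0,0,-8.5]
    - [1,0,0,0,-8.5]
    - [1,0,0,0,-8.5]
    - [1,0,0,0,-8.5]
    - [1,0,0,0,-8.5]

```text
time: 14.6
tcp_pos: [0.4836, -0.2241, 0.2069]
tcp_rot: [0.57, -0.419, 0.417, -0.57]
ft_force: [0.2, 0.8, -2.5]
finger_gap: 0.0097
```

Run:
```python
from h import *
go([.5255,.0113,.208],75.9)
```

```text
t 14.6 tcp [ 0.4836 -0.2241  0.2069] zyaw 17.5 turn -58.4 | tool xyz before turn [-211.8   -1.   110.8] after [-16.8  -1.  238.5] q6 -0.8 gap 0.0097 F [ 0.2  0.8 -2.5]
```

apply_moves:
  series:
    - [1,0,0,0,-8.35]
    - [1,0,0,0,-8.35]
    - [1,0,0,0,-8.35]
    - [1,0,0,0,-8.35]
    - [1,0,0,0,-8.35]
    - [1,0,0,0,-8.35]
    - [1,0,0,30,-8.3]
    - [1,0,0,40,0]
    - [1,0,0,40,0]
    - [1,0,0,40,0]
    - [1,-10,0,40,0]
    - [1,-7,0,30,0]

```text
time: 15.8
tcp_pos: [0.5259, -0.0062, 0.2069]
tcp_rot: [-0.701, 0.089, -0.088, 0.702]
ft_force: [-0.2, -0.1, -2.7]
finger_gap: 0.0096
```

apply_moves:
  series:
    - [1,0,0,17,0]
    - [1,0,0,0,0]
    - [1,0,0,0,0]

```text
time: 16.1
tcp_pos: [0.5304, 0.0081, 0.2072]
tcp_rot: [0.702, -0.089, 0.088, -0.701]
ft_force: [-0.4, -0.1, -2.2]
finger_gap: 0.0098
```

Run:
```python
from h import *
go([.5255,.0113,.208],75.9)
s=ctrl.observe();M=R.from_quat(s['tcp_rot']).as_matrix();P=[]
for n,k in(("scene",(110,250,230,410)),("wrist",(0,400,0,640))):
    im,d,c=cap(n);np.savez(f"pics/i_{n}.npz",im=im,d=d,**c)
    P.append(cv2.resize(im[k[0]:k[1],k[2]:k[3]],(400,300)))
    W=cloud(n,d,c);T=(W-s['tcp_pos'])@M*1000
    m=(d>0)&(abs(T[...,2])<16)&(im.max(-1)<85)&(T[...,1]>12)&(T[...,1]<70)&(abs(T[...,0]+32)<25)
    for y in range(10,70,10):
        q=T[m&(T[...,1]>=y)&(T[...,1]<y+10)]
        if len(q)>2:print(n,y,len(q),q.mean(0).round(1),q.min(0).round(1),q.max(0).round(1))
    m=(abs(W[...,2]-.103)<.004)&(np.hypot(W[...,0]-.494,W[...,1]-.018)<.025)&(d>0);p=W[m]
    if len(p)>5:print(n,'head',len(p),cv2.minEnclosingCircle(p[:,:2].astype(np.float32)),p.min(0).round(4),p.max(0).round(4))
cv2.imwrite("pics/i.png",np.hstack(P)[:,:,::-1])
```

```text
t 16.1 tcp [0.5304 0.0081 0.2072] zyaw 75.6 turn -0.3 | tool xyz before turn [-5.5 -0.8  1.9] after [-5.5 -0.8  1.9] q6 -1.36 gap 0.0098 F [-0.4 -0.1 -2.2]
scene 10 13 [-29.1  16.2  -1.2] [-34.9  12.5  -4.4] [-24.8  20.    5.2]
scene 20 14 [-29.3  25.   -1.8] [-37.1  20.4  -5. ] [-24.5  28.3   2.2]
scene 30 16 [-28.6  34.2  -0.4] [-36.4  30.2  -4.6] [-22.9  39.5   5.8]
scene 40 22 [-29.6  45.1  -0.7] [-37.1  40.   -5. ] [-24.4  50.    5. ]
scene 50 13 [-29.8  55.   -0.5] [-37.7  52.   -4.6] [-25.5  59.6   9.6]
scene head 64 ((0.4960244297981262, 0.020768815651535988), 0.015967585146427155) [0.4815 0.0051 0.0992] [0.5115 0.0351 0.1061]
wrist 10 88 [-40.5  16.3   0.2] [-42.5  12.4  -7.1] [-38.3  20.    6.8]
wrist 20 106 [-40.6  24.9  -0.1] [-42.6  20.1  -7. ] [-38.5  30.    6.6]
wrist 30 89 [-40.7  35.    0.3] [-43.   30.1  -6.7] [-38.7  40.    7. ]
wrist 40 74 [-40.8  44.8   0.5] [-43.   40.2  -6.3] [-38.8  49.7   7.2]
wrist 50 64 [-40.9  54.8   0.7] [-43.1  50.   -6.1] [-38.9  59.5   7. ]
wrist 60 12 [-41.   61.2   0.7] [-42.7  60.   -5.5] [-39.5  62.3   6.4]
wrist head 622 ((0.49337702989578247, 0.019290467724204063), 0.015039054676890373) [0.479  0.0048 0.099 ] [0.5069 0.0339 0.1058]
```

View pics/i.png

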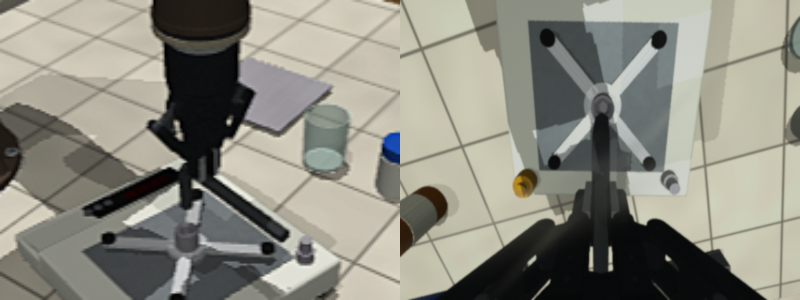

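apply_moves:
  series:
    - [1,-3.6,5,1.1,-0.3]
    - [1,0,15,0,0]
    - [1,0,12,0,0]
    - [1,0,0,0,0]
    - [1,0,0,0,0]

```text
time: 16.7
tcp_pos: [0.5274, 0.0098, 0.1759]
tcp_rot: [0.702, -0.087, 0.087, -0.702]
ft_force: [-0.1, -0.0, -2.9]
finger_gap: 0.0097
```

Run:
```python
from h import *
go([.5255,.0113,.208],75.9)
s=ctrl.observe();M=R.from_quat(s['tcp_rot']).as_matrix()
for n in("wrist","scene"):
    im,d,c=cap(n);np.savez(f"pics/j_{n}.npz",im=im,d=d,**c)
    W=cloud(n,d,c);T=(W-s['tcp_pos'])@M*1000
    m=(d>0)&(abs(T[...,2])<14)&(im.max(-1)<85)&(T[...,1]>12)&(T[...,1]<70)&(abs(T[...,0]+32)<15)
    for y in range(10,70,10):
        q=T[m&(T[...,1]>=y)&(T[...,1]<y+10)]
        if len(q)>2:print(n,y,len(q),q.mean(0).round(1),q.min(0).round(1),q.max(0).round(1))
    h=(abs(W[...,2]-.1025)<.0035)&(np.hypot(W[...,0]-.494,W[...,1]-.018)<.022)&(d>0)&~m;p=T[h]
    if len(p)>5:print(n,'head tool',len(p),cv2.minEnclosingCircle(p[:,[0,2]].astype(np.float32)),p.min(0).round(1),p.max(0).round(1))
    if n=="wrist":
        v,u=np.argwhere(h).mean(0).astype(int);cv2.imwrite("pics/j.png",cv2.resize(im[max(v-70,0):v+70,u-80:u+80],(720,630))[:600,:,::-1])
```

```text
t 16.7 tcp [0.5274 0.0098 0.1759] zyaw 75.9 turn -0.0 | tool xyz before turn [ -2.3 -32.1   1. ] after [ -2.3 -32.1   1. ] q6 -1.36 gap 0.0097 F [-0.1 -0.  -2.9]
wrist 10 85 [-40.6  16.3   0.5] [-42.7  12.   -6.6] [-38.4  19.9   7.2]
wrist 20 111 [-40.8  24.9   0.6] [-42.8  20.1  -6.5] [-38.6  30.    7.3]
wrist 30 84 [-40.9  35.1   0.5] [-42.9  30.3  -6.4] [-38.8  40.    7.4]
wrist 40 77 [-41.   44.9   0.9] [-43.1  40.1  -6. ] [-38.9  50.    7.7]
wrist 50 67 [-41.1  55.    0.9] [-43.2  50.1  -5.7] [-39.2  60.    7.5]
wrist 60 10 [-41.3  62.5   2.5] [-42.8  60.3  -4.4] [-39.9  69.9  11.2]
wrist head tool 719 ((-35.139591217041016, 1.1453795433044434), 14.901162147521973) [-50.   70.2 -13.1] [-24.2  76.9  15. ]
scene 10 12 [-28.3  16.2  -0.8] [-35.1  13.4  -5. ] [-23.9  19.6   6.6]
scene 20 15 [-29.   24.7  -0.8] [-35.9  21.4  -4.7] [-23.4  29.9   7.4]
scene 30 15 [-29.2  35.1  -1.4] [-36.8  30.6  -4.3] [-25.7  39.4   2.7]
scene 40 14 [-29.   45.4  -0.7] [-35.   40.6  -4.4] [-24.   49.9   7.3]
scene 50 16 [-28.9  54.8  -0.2] [-37.   50.   -4.7] [-24.3  59.9   5.6]
scene head tool 53 ((-32.68790817260742, 2.7502377033233643), 15.935064315795898) [-48.4  70.2 -12.9] [-17.8  76.7  16.7]
```

View pics/j.png

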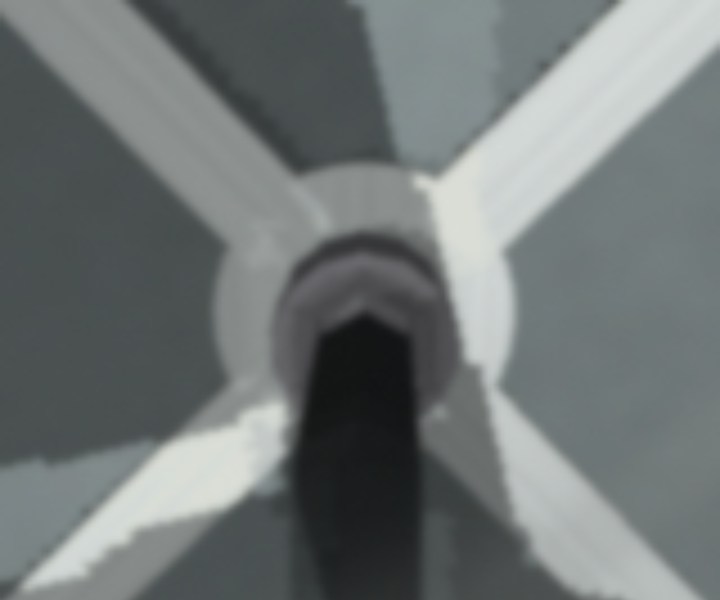

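Tip and socket line up within 0.5 mm: the key's tip in the last view sits centred in the mouth, corners matching. Lowering in steps and watching force.

apply_moves:
  series:
    - [1,0,5,0,0]
    - [1,0,4,0,0]
    - [1,0,2,0,0]
    - [1,0,2,0,0]
    - [1,0,0,0,0]

```text
time: 17.3
tcp_pos: [0.5275, 0.01, 0.1628]
tcp_rot: [0.702, -0.087, 0.087, -0.702]
ft_force: [1.7, -0.4, -2.5]
finger_gap: 0.0099
```

apply_moves:
  series:
    - [1,0,2,0,0]
    - [1,0,2,0,0]
    - [1,0,0,0,0]

```text
time: 17.6
tcp_pos: [0.5275, 0.01, 0.1588]
tcp_rot: [0.702, -0.087, 0.087, -0.702]
ft_force: [0.6, -0.3, -2.2]
finger_gap: 0.0096
```

apply_moves:
  series:
    - [1,0,2.5,0,0]
    - [1,0,2.5,0,0]
    - [1,0,2,0,0]
    - [1,0,0,0,0]

```text
time: 18.0
tcp_pos: [0.5274, 0.01, 0.1518]
tcp_rot: [0.702, -0.087, 0.087, -0.702]
ft_force: [-0.9, 0.4, -3.5]
finger_gap: 0.0095
```

apply_moves:
  series:
    - [1,0,2,0,0]
    - [1,0,2,0,0]
    - [1,0,0,0,0]

```text
time: 18.3
tcp_pos: [0.5274, 0.01, 0.1478]
tcp_rot: [0.702, -0.087, 0.087, -0.702]
ft_force: [0.2, 0.3, -3.4]
finger_gap: 0.0093
```

apply_moves:
  series:
    - [1,0,1.5,0,0]
    - [1,0,1,0,0]
    - [1,0,0,0,0]

```text
time: 18.6
tcp_pos: [0.5276, 0.01, 0.1455]
tcp_rot: [0.702, -0.087, 0.087, -0.702]
ft_force: [0.3, 0.3, -3.1]
finger_gap: 0.0096
```

apply_moves:
  series:
    - [1,0,1,0,0]
    - [1,0,1,0,0]
    - [1,0,0,0,0]

```text
time: 18.9
tcp_pos: [0.528, 0.01, 0.1437]
tcp_rot: [-0.702, 0.087, -0.087, 0.702]
ft_force: [1.5, -0.4, 0.2]
finger_gap: 0.0097
```

apply_moves:
  series:
    - [1,0,1,0,0]
    - [1,0,0,0,0]

```text
time: 19.1
tcp_pos: [0.5283, 0.0099, 0.1429]
tcp_rot: [-0.702, 0.086, -0.087, 0.702]
ft_force: [3.2, -1.1, 4.6]
finger_gap: 0.0098
```

apply_moves:
  series:
    - [1,0,-0.5,0,0]
    - [1,0,0,0,0]
    - [0.7,0,0,0,0]
    - [0.4,0,0,0,0]
    - [0.1,0,0,0,0]
    - [-0.2,0,0,0,0]
    - [-0.2,0,0,0,0]

```text
time: 19.8
tcp_pos: [0.5274, 0.01, 0.143]
tcp_rot: [0.702, -0.087, 0.087, -0.702]
ft_force: [-0.3, 0.0, 0.2]
finger_gap: 0.0508
```

Run:
```python
from h import *
go([.5283,.0099,.1429],75.9)
s=ctrl.observe();M=R.from_quat(s['tcp_rot']).as_matrix()
im,d,c=cap("scene");np.savez("pics/k.npz",im=im,d=d,**c);T,ix=lean(im,d,c)
for x in range(-60,150,15):
    q=T[(T[:,0]>=x)&(T[:,0]<x+15)&(T[:,1]>-25)]
    if len(q):print(x,len(q),q.mean(0).round(1),q[:,1].min().round(),q[:,1].max().round())
cv2.imwrite("pics/k.png",cv2.resize(im[130:290,230:430],(720,576))[:,:,::-1])
```

```text
t 19.8 tcp [0.5274 0.01   0.143 ] zyaw 75.9 turn -0.0 | tool xyz before turn [0.9 0.1 0.1] after [0.9 0.1 0.1] q6 -1.36 gap 0.0508 F [-0.3  0.   0.2]
-45 17 [-35.1  46.   -7.6] 31.0 64.0
-30 54 [-21.9  42.    1.3] -12.0 64.0
-15 64 [-6.7 44.4  1.5] -12.0 83.0
0 66 [ 6.8 43.7  0.3] -11.0 85.0
15 58 [22.6 36.3  0.6] -7.0 83.0
30 69 [37.6 40.8 -0.2] -6.0 84.0
45 61 [51.7 42.2  0.4] -3.0 84.0
60 37 [67.7  4.7  0.9] -1.0 13.0
75 32 [82.8  6.2  1.4] 1.0 16.0
90 39 [97.4  8.3  2.4] 2.0 16.0
105 33 [113.   10.8   0.8] 6.0 20.0
120 36 [127.8  13.1   1.4] 7.0 22.0
135 8 [136.4  15.7   2.2] 11.0 19.0
```

View pics/k.png

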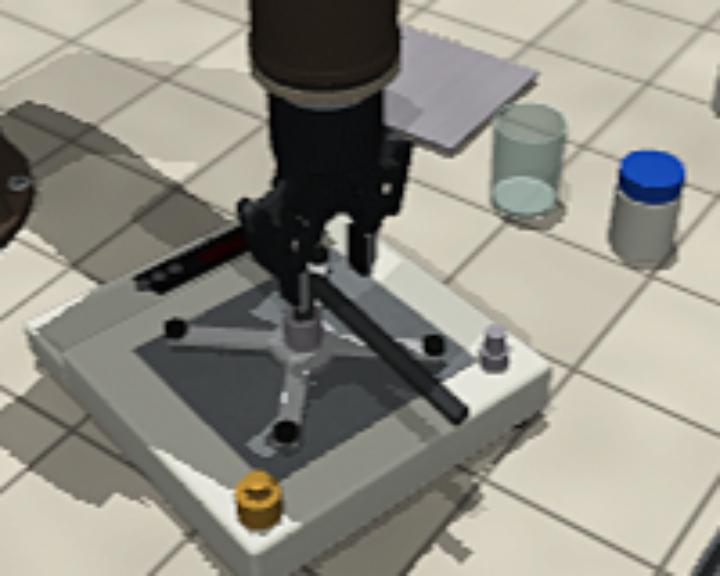

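The released key has sagged about 9° at its free end, more than the socket play should allow. I'll check the tip's depth with the wrist camera.

Run:
```python
from h import *
s=ctrl.observe();M=R.from_quat(s['tcp_rot']).as_matrix()
for n in("wrist","scene"):
    im,d,c=cap(n);np.savez(f"pics/l_{n}.npz",im=im,d=d,**c)
    W=cloud(n,d,c);T=(W-s['tcp_pos'])@M*1000
    m=(d>0)&(abs(T[...,2])<14)&(im.max(-1)<85)&(T[...,1]>-40)&(T[...,1]<70)&(T[...,0]<20)&(T[...,0]>-65)
    for y in range(-22,50,5):
        q=T[m&(T[...,1]>=y)&(T[...,1]<y+5)&(T[...,0]<-10)]
        if len(q)>2:print(n,y,len(q),q.mean(0).round(1),q.min(0).round(1),q.max(0).round(1))
    if n=="wrist":
      p=T[(d>0)&(abs(T[...,2])<3)&(T[...,0]>-60)&(T[...,0]<140)&(T[...,1]<60)&(im.max(-1)<90)]
      for x in range(-50,140,10):
        q=p[(p[:,0]>=x)&(p[:,0]<x+10)&(p[:,1]>-30)]
        if len(q):print('top',x,len(q),q.mean(0).round(1))
    h=(abs(W[...,2]-.1025)<.0035)&(np.hypot(W[...,0]-.494,W[...,1]-.018)<.022)&(d>0)&~m;p=T[h]
    if len(p)>5:print(n,'head tool',len(p),cv2.minEnclosingCircle(p[:,[0,2]].astype(np.float32)),np.percentile(p[:,1],[10,50,90]))
```

```text
wrist -12 606 [-17.6  -8.5   0.4] [-28.4 -10.9  -6.1] [-10.  -7.   7.]
wrist -7 604 [-24.1  -5.    0.2] [-32.6  -7.   -6.6] [-10.1  -2.    7.1]
wrist -2 291 [-31.4   0.3   0.2] [-35.8  -2.   -6.7] [-26.3   3.    7.2]
wrist 3 165 [-34.2   5.4   0.3] [-37.    3.   -6.8] [-30.9   8.    7.2]
wrist 8 99 [-35.4  10.4   0.3] [-37.7   8.1  -6.6] [-33.  13.   7.]
wrist 13 94 [-36.   15.5   0.4] [-38.3  13.   -6.7] [-33.2  18.    7.2]
wrist 18 97 [-36.7  20.5   0.7] [-39.1  18.   -6.3] [-34.3  23.    7.4]
wrist 23 78 [-37.5  25.6   0.3] [-39.6  23.1  -6.5] [-34.9  28.    7.5]
wrist 28 73 [-38.1  30.2   0.6] [-40.4  28.1  -6.1] [-36.   32.9   7.1]
wrist 33 81 [-38.8  35.5   1.3] [-41.3  33.1  -6.3] [-31.4  37.9  11. ]
wrist 38 360 [-38.   40.2   5.1] [-50.1  38.  -10. ] [-23.2  43.   13.4]
wrist 43 118 [-42.7  45.4   1.7] [-49.9  43.1 -10.3] [-30.7  47.9  13.7]
wrist 48 47 [-47.6  50.1   1.5] [-49.9  48.   -9.8] [-31.2  52.8  12.1]
top -50 150 [-44.5  43.3   0.1]
top -40 440 [-35.5  10.7  -0. ]
top -30 282 [-25.2  -6.8  -0. ]
top -20 227 [-15.2  -9.3   0. ]
top -10 202 [-5.  -8.1  0. ]
top 0 18
[... 184 characters left out ...]
1]
top 70 83 [73.7  3.7 -0.3]
wrist head tool 688 ((-35.29758834838867, 0.941726803779602), 14.861540794372559) [38.82696898 39.73335302 40.7053405 ]
scene -12 8 [-12.9  -9.5   0.9] [-17.6 -11.2  -3.1] [-10.6  -7.1   3.7]
scene 28 7 [-26.   31.    0.9] [-32.9  29.   -4.1] [-22.6  32.9   7.4]
scene 33 9 [-27.9  36.4   1.6] [-43.   33.3  -3.9] [-21.9  37.8  10.2]
scene 38 20 [-27.6  40.4  -2. ] [-41.3  38.4 -11.8] [-16.2  43.   13.4]
scene 43 10 [-25.4  45.5  -6.6] [-38.2  43.4 -11.3] [-17.5  47.9   4.5]
scene 48 16 [-23.2  50.3  -2. ] [-40.3  48.1 -11.7] [-17.6  52.8  10.3]
scene head tool 23 ((-33.385093688964844, 3.3982560634613037), 15.122320175170898) [37.61712935 39.49125395 41.74524865]
```

Fit from the wrist points: the tip is about 1.7 mm above the floor and 1.3 mm off axis, with the bend 44 mm above the mouth. It is seated; the tilt is only socket play. I'll move out along the arm and straddle it loosely at about r = 123 mm.

apply_moves:
  series:
    - [-0.2,22,2,0,0]
    - [-0.2,22,4,0,0]
    - [-0.2,22,5,0,0]
    - [-0.2,22,5,0,0]
    - [0.2,0,0,0,0]
    - [0.46,0,0,0,0]
    - [0.46,0,0,0,0]
    - [0.46,0,0,0,0]
  force: 20

```text
time: 20.75
tcp_pos: [0.6123, -0.0112, 0.1273]
tcp_rot: [-0.702, 0.087, -0.087, 0.702]
ft_force: [0.0, -0.6, 1.0]
finger_gap: 0.023
```

```bash
cat > st.py <<'E'
from h import *
# polar pose of tool about the screw, arm direction from the wrist view
S=np.array([.4935,.0190]);s=ctrl.observe();v=s['tcp_pos'][:2]-S;M=R.from_quat(s['tcp_rot']).as_matrix()
a=np.degrees(np.arctan2(v[1],v[0]));xa=np.degrees(np.arctan2(M[1,0],M[0,0]))
t=np.array([np.sin(np.radians(a)),-np.cos(np.radians(a))])
print('t',round(s['time'],2),'r',round(np.hypot(*v)*1000,1),'angle',round(a,2),'tool x yaw',round(xa,2),'z',s['tcp_pos'][2].round(4),'gap',round(s['finger_gap'],4),'F',s['ft_force'].round(1),'resist tangential',round(-s['ft_force'][:2]@t,1),'Mz',s['torque'].round(2),'q',s['qpos'].round(2))
im,d,c=cap("wrist");W=cloud("wrist",d,c)
q=W[(d>0)&(W[...,2]>.122)&(W[...,2]<.165)&(im.max(-1)<90)&(np.hypot(W[...,0]-S[0],W[...,1]-S[1])<.095)]
rr=np.hypot(*(q[:,:2]-S).T);q=q[rr>.015]
e=((q[:,:2]-S)@np.array([-t[1],t[0]])*0+ (q[:,:2]-S)@t); q=q[abs(e)<.035]
if len(q)>30:
    u,_,vv=np.linalg.svd(q-q.mean(0),full_matrices=False);print('arm yaw',np.degrees(np.arctan(vv[0,1]/vv[0,0])).round(1),'by centre',np.degrees(np.arctan2(*(q.mean(0)[:2]-S)[::-1])).round(1),len(q))
E
python3 st.py
```

```text
t 20.75 r 122.6 angle -14.28 tool x yaw -14.11 z 0.1273 gap 0.023 F [ 0.  -0.6  1. ] resist tangential -0.6 Mz [0.06 0.   0.02] q [-0.07  0.54  1.77  0.    0.83 -1.39]
arm yaw -13.1 by centre -13.5 7214
```

apply_moves:
  series:
    - [0.46,-0.2,0,-6.4,3]
    - [0.46,-0.2,0,-6.4,3]
    - [0.46,-0.2,0,-6.4,3]
    - [0.46,-0.2,0,-6.4,3]
    - [0.46,-0.2,0,-6.4,3]

```text
time: 21.3
tcp_pos: [0.6011, -0.0405, 0.1276]
tcp_rot: [-0.684, 0.178, -0.179, 0.685]
ft_force: [2.1, 7.0, 2.2]
finger_gap: 0.023
```

```bash
python3 st.py
```

```text
t 21.3 r 122.9 angle -28.97 tool x yaw -29.24 z 0.1276 gap 0.023 F [2.1 7.  2.2] resist tangential 7.2 Mz [ 1.27 -0.24  0.08] q [-0.12  0.53  1.8   0.    0.82 -1.18]
arm yaw -25.4 by centre -28.4 7145
```

apply_moves:
  series:
    - [0.46,-0.2,0,-6.4,3]
    - [0.46,-0.2,0,-6.4,3]
    - [0.46,-0.2,0,-6.4,3]
    - [0.46,-0.2,0,-6.4,3]
    - [0.46,-0.2,0,-6.4,3]
    - [0.46,-0.2,0,-6.4,3]

```text
time: 21.95
tcp_pos: [0.5776, -0.0705, 0.1276]
tcp_rot: [-0.648, 0.283, -0.284, 0.648]
ft_force: [3.6, 6.8, 0.8]
finger_gap: 0.0232
```

```bash
python3 st.py
```

```text
t 21.95 r 122.8 angle -46.78 tool x yaw -47.22 z 0.1276 gap 0.0232 F [3.6 6.8 0.8] resist tangential 7.2 Mz [ 1.22 -0.51  0.07] q [-0.17  0.5   1.85  0.    0.79 -0.92]
arm yaw -43.5 by centre -46.4 7078
```

apply_moves:
  series:
    - [0.46,-0.2,0,-6.4,3]
    - [0.46,-0.2,0,-6.4,3]
    - [0.46,-0.2,0,-6.4,3]
    - [0.46,-0.2,0,-6.4,3]
    - [0.46,-0.2,0,-6.4,3]
    - [0.46,-0.2,0,-6.4,3]

```text
time: 22.6
tcp_pos: [0.546, -0.0918, 0.1277]
tcp_rot: [-0.595, 0.381, -0.382, 0.596]
ft_force: [5.0, 5.6, 0.7]
finger_gap: 0.0229
```

```bash
python3 st.py
```

```text
t 22.6 r 122.6 angle -64.65 tool x yaw -65.22 z 0.1277 gap 0.0229 F [5.  5.6 0.7] resist tangential 6.9 Mz [ 1.16 -0.74  0.1 ] q [-0.22  0.47  1.91  0.    0.76 -0.66]
arm yaw -61.4 by centre -64.5 7149
```

apply_moves:
  series:
    - [0.46,-0.2,0,-6.4,3]
    - [0.46,-0.1,0,-4.3,2]
    - [0.46,-0.1,0,-2.1,1]
    - [0.46,0,0,-2.1,1]
    - [0.46,0,0,0,0]

```text
time: 23.15
tcp_pos: [0.5322, -0.0972, 0.1278]
tcp_rot: [-0.571, 0.416, -0.417, 0.572]
ft_force: [4.6, 5.5, 1.4]
finger_gap: 0.023
```

apply_moves:
  series:
    - [0.46,0,0,-2.1,1]
    - [0.46,0,0,-2.1,1]
    - [0.46,0,0,0,0]

```text
time: 23.45
tcp_pos: [0.5282, -0.0984, 0.1278]
tcp_rot: [-0.564, 0.426, -0.427, 0.565]
ft_force: [5.2, 5.2, 1.1]
finger_gap: 0.0232
```

```bash
python3 st.py
```

```text
t 23.45 r 122.5 angle -73.54 tool x yaw -74.13 z 0.1278 gap 0.0232 F [5.2 5.2 1.1] resist tangential 6.5 Mz [ 0.87 -0.86  0.1 ] q [-0.24  0.45  1.95  0.    0.74 -0.52]
arm yaw -70.5 by centre -73.2 7094
```

apply_moves:
  series:
    - [0.46,0,0,-2.1,1]
    - [0.46,0,0,-2.1,1]
    - [0.46,0,0,0,0]

```text
time: 23.8
tcp_pos: [0.5241, -0.0995, 0.1277]
tcp_rot: [-0.556, 0.435, -0.437, 0.557]
ft_force: [5.7, 5.7, 1.6]
finger_gap: 0.0229
```

apply_moves:
  series:
    - [0.46,0,0,-1.5,0.7]
    - [0.46,0,0,0,0]

```text
time: 24.0
tcp_pos: [0.5228, -0.0999, 0.1277]
tcp_rot: [-0.554, 0.439, -0.44, 0.555]
ft_force: [5.3, 5.1, 0.1]
finger_gap: 0.0233
```

apply_moves:
  series:
    - [0.46,0,0,-1.5,0.7]
    - [0.46,0,0,0,0]

```text
time: 24.2
tcp_pos: [0.5213, -0.1002, 0.1277]
tcp_rot: [-0.551, 0.442, -0.443, 0.552]
ft_force: [5.3, 4.8, 0.7]
finger_gap: 0.0229
```

apply_moves:
  series:
    - [0.46,0,0,-1.3,0.6]
    - [0.46,0,0,0,0]

```text
time: 24.4
tcp_pos: [0.5201, -0.1005, 0.1277]
tcp_rot: [-0.549, 0.445, -0.446, 0.55]
ft_force: [5.4, 5.3, 1.2]
finger_gap: 0.0233
```

apply_moves:
  series:
    - [0.46,0,0,-1.3,0.6]
    - [0.46,0,0,0,0]

```text
time: 24.6
tcp_pos: [0.5188, -0.1008, 0.1277]
tcp_rot: [-0.546, 0.448, -0.449, 0.547]
ft_force: [4.6, 4.9, 0.3]
finger_gap: 0.0232
```

apply_moves:
  series:
    - [0.46,0,0,-1.3,0.6]
    - [0.46,0,0,0,0]

```text
time: 24.8
tcp_pos: [0.5175, -0.101, 0.1277]
tcp_rot: [-0.544, 0.451, -0.452, 0.545]
ft_force: [5.0, 4.8, 0.1]
finger_gap: 0.023
```

```bash
python3 st.py
```

```text
t 24.8 r 122.4 angle -78.69 tool x yaw -79.31 z 0.1277 gap 0.023 F [5.  4.8 0.1] resist tangential 5.9 Mz [ 0.9  -0.94  0.03] q [-0.25  0.44  1.97  0.    0.73 -0.44]
arm yaw -75.5 by centre -78.4 7111
```

apply_moves:
  series:
    - [0.46,0,0,-1.3,0.6]
    - [0.46,0,0,0,0]

```text
time: 25.05
tcp_pos: [0.5163, -0.1012, 0.1277]
tcp_rot: [-0.541, 0.453, -0.455, 0.543]
ft_force: [5.4, 4.9, 0.6]
finger_gap: 0.023
```

apply_moves:
  series:
    - [0.46,0,0,-1.3,0.6]
    - [0.46,0,0,0,0]

```text
time: 25.25
tcp_pos: [0.5151, -0.1015, 0.1277]
tcp_rot: [-0.539, 0.456, -0.458, 0.54]
ft_force: [5.1, 5.4, 0.8]
finger_gap: 0.0232
```

apply_moves:
  series:
    - [0.46,0,0,-1.3,0.6]
    - [0.46,0,0,0,0]

```text
time: 25.45
tcp_pos: [0.5138, -0.1018, 0.1277]
tcp_rot: [-0.537, 0.459, -0.46, 0.538]
ft_force: [5.3, 4.2, 1.1]
finger_gap: 0.0231
```

apply_moves:
  series:
    - [0.46,0,0,-1.3,0.6]
    - [0.46,0,0,0,0]

```text
time: 25.65
tcp_pos: [0.5125, -0.102, 0.1278]
tcp_rot: [-0.534, 0.462, -0.463, 0.535]
ft_force: [5.7, 4.7, -0.0]
finger_gap: 0.0229
```

apply_moves:
  series:
    - [0.46,0,0,-1.3,0.6]
    - [0.46,0,0,0,0]

```text
time: 25.85
tcp_pos: [0.5112, -0.1021, 0.1278]
tcp_rot: [-0.532, 0.465, -0.466, 0.533]
ft_force: [4.5, 5.3, 1.0]
finger_gap: 0.0231
```

apply_moves:
  series:
    - [0.46,0,0,-1.3,0.6]
    - [0.46,0,0,0,0]

```text
time: 26.05
tcp_pos: [0.51, -0.1023, 0.1278]
tcp_rot: [-0.529, 0.467, -0.469, 0.531]
ft_force: [5.6, 4.8, 0.4]
finger_gap: 0.0231
```

apply_moves:
  series:
    - [0.46,0,0,-1.3,0.6]
    - [0.46,0,0,0,0]

```text
time: 26.25
tcp_pos: [0.5086, -0.1025, 0.1277]
tcp_rot: [-0.527, 0.47, -0.472, 0.528]
ft_force: [5.7, 4.7, 0.7]
finger_gap: 0.0231
```

```bash
python3 st.py
```

```text
t 26.25 r 122.4 angle -82.9 tool x yaw -83.52 z 0.1277 gap 0.0231 F [5.7 4.7 0.7] resist tangential 6.3 Mz [ 0.84 -0.98  0.07] q [-0.26  0.43  1.99  0.    0.72 -0.37]
arm yaw -79.7 by centre -82.7 7101
```

apply_moves:
  series:
    - [0.46,0,0,-1.3,0.6]
    - [0.46,0,0,0,0]

```text
time: 26.5
tcp_pos: [0.5074, -0.1027, 0.1278]
tcp_rot: [-0.524, 0.473, -0.474, 0.526]
ft_force: [5.6, 4.3, 0.6]
finger_gap: 0.0231
```

apply_moves:
  series:
    - [0.46,0,0,-1.3,0.6]
    - [0.46,0,0,0,0]

```text
time: 26.7
tcp_pos: [0.5061, -0.1028, 0.1278]
tcp_rot: [-0.522, 0.476, -0.477, 0.523]
ft_force: [5.2, 4.0, 1.4]
finger_gap: 0.0229
```

apply_moves:
  series:
    - [0.46,0,0,-1.3,0.6]
    - [0.46,0,0,0,0]

```text
time: 26.9
tcp_pos: [0.5048, -0.1029, 0.1278]
tcp_rot: [-0.519, 0.478, -0.48, 0.521]
ft_force: [6.0, 3.6, 0.7]
finger_gap: 0.023
```

```bash
python3 st.py
```

```text
t 26.9 r 122.5 angle -84.68 tool x yaw -85.31 z 0.1278 gap 0.023 F [6.  3.6 0.7] resist tangential 6.3 Mz [ 0.74 -1.01  0.11] q [-0.26  0.42  2.    0.    0.72 -0.34]
arm yaw -81.5 by centre -84.5 7089
```

apply_moves:
  series:
    - [0.46,0,0,-1.3,0.6]
    - [0.46,0,0,0,0]

```text
time: 27.15
tcp_pos: [0.5035, -0.103, 0.1278]
tcp_rot: [-0.517, 0.481, -0.483, 0.518]
ft_force: [5.8, 4.4, 0.7]
finger_gap: 0.0228
```

apply_moves:
  series:
    - [0.46,0,0,-1.3,0.6]
    - [0.46,0,0,0,0]

```text
time: 27.35
tcp_pos: [0.5023, -0.1031, 0.1278]
tcp_rot: [-0.514, 0.484, -0.485, 0.516]
ft_force: [6.2, 4.3, 0.1]
finger_gap: 0.0231
```

apply_moves:
  series:
    - [0.46,0,0,-1.3,0.6]
    - [0.46,0,0,0,0]

```text
time: 27.55
tcp_pos: [0.501, -0.1032, 0.1278]
tcp_rot: [-0.512, 0.487, -0.488, 0.513]
ft_force: [5.8, 3.7, 0.5]
finger_gap: 0.0231
```

```bash
python3 st.py
```

```text
t 27.55 r 122.4 angle -86.51 tool x yaw -87.11 z 0.1278 gap 0.0231 F [5.8 3.7 0.5] resist tangential 6.0 Mz [ 0.79 -1.01  0.08] q [-0.26  0.42  2.01  0.    0.71 -0.31]
arm yaw -83.3 by centre -86.4 7090
```

apply_moves:
  series:
    - [0.46,0,0,-1.3,0.6]
    - [0.46,0,0,0,0]

```text
time: 27.8
tcp_pos: [0.4997, -0.1033, 0.1278]
tcp_rot: [-0.509, 0.489, -0.491, 0.51]
ft_force: [5.2, 4.4, 1.0]
finger_gap: 0.0231
```

apply_moves:
  series:
    - [0.46,0,0,-1.3,0.6]
    - [0.46,0,0,0,0]

```text
time: 28.0
tcp_pos: [0.4984, -0.1034, 0.1278]
tcp_rot: [-0.507, 0.492, -0.493, 0.508]
ft_force: [6.8, 4.0, 0.9]
finger_gap: 0.023
```

apply_moves:
  series:
    - [0.46,0,0,-1.3,0.6]
    - [0.46,0,0,0,0]

```text
time: 28.2
tcp_pos: [0.4971, -0.1034, 0.1278]
tcp_rot: [-0.504, 0.494, -0.496, 0.505]
ft_force: [5.7, 4.1, 0.7]
finger_gap: 0.0232
```

```bash
python3 st.py
```

```text
t 28.2 r 122.5 angle -88.3 tool x yaw -88.91 z 0.1278 gap 0.0232 F [5.7 4.1 0.7] resist tangential 5.8 Mz [ 0.7  -1.01  0.04] q [-0.27  0.41  2.02  0.    0.71 -0.28]
arm yaw -85.1 by centre -88.2 7091
```

apply_moves:
  series:
    - [0.46,0,0,-1.3,0.6]
    - [0.46,0,0,0,0]

```text
time: 28.45
tcp_pos: [0.4959, -0.1035, 0.1278]
tcp_rot: [-0.501, 0.497, -0.499, 0.503]
ft_force: [5.3, 5.3, 0.8]
finger_gap: 0.0231
```

apply_moves:
  series:
    - [0.46,0,0,-1.3,0.6]
    - [0.46,0,0,0,0]

```text
time: 28.65
tcp_pos: [0.4946, -0.1035, 0.1278]
tcp_rot: [0.499, -0.5, 0.501, -0.5]
ft_force: [4.7, 3.8, 0.8]
finger_gap: 0.0232
```

apply_moves:
  series:
    - [0.46,0,0,-1.3,0.6]
    - [0.46,0,0,0,0]

```text
time: 28.85
tcp_pos: [0.4933, -0.1035, 0.1278]
tcp_rot: [0.496, -0.502, 0.504, -0.498]
ft_force: [5.6, 4.3, 0.8]
finger_gap: 0.023
```

```bash
python3 st.py
```

```text
t 28.85 r 122.5 angle -90.09 tool x yaw -90.71 z 0.1278 gap 0.023 F [5.6 4.3 0.8] resist tangential 5.6 Mz [ 0.69 -1.    0.05] q [-0.27  0.41  2.02  0.    0.7  -0.26]
arm yaw -86.9 by centre -90.0 7089
```

```bash
cat > seat.py <<'E'
from h import *
s=ctrl.observe();M=R.from_quat(s['tcp_rot']).as_matrix()
im,d,c=cap("wrist");W=cloud("wrist",d,c);T=(W-s['tcp_pos'])@M*1000
z0=s['tcp_pos'][2]*1000
dark=(d>0)&(im.max(-1)<90)
A=T*[1,0,1]+np.array([0,1,0])*(z0-T[...,1:2])   # x tool, height, z tool
top=A[dark&(A[...,1]>125)&(A[...,0]>-100)&(A[...,0]<-45)&(abs(A[...,2]-5)<25)]
zc=np.median(top[:,2]);print('arm z off',zc)
rid=[(x,np.percentile(q[:,1],90),np.median(q[:,2])) for x in range(-100,-45,8) for q in [top[(top[:,0]>=x)&(top[:,0]<x+8)]] if len(q)>5];print(np.round(rid,1).tolist())
sh=A[dark&(A[...,1]>106)&(A[...,1]<136)&(A[...,0]<-105)&(A[...,0]>-150)]
for h in range(106,136,6):
    q=sh[(sh[:,1]>=h)&(sh[:,1]<h+6)]
    if len(q)>5:print(h,len(q),q.mean(0).round(1),q.min(0).round(1),q.max(0).round(1))
hd=(abs(W[...,2]-.1025)<.0035)&(np.hypot(W[...,0]-.494,W[...,1]-.018)<.022)&(d>0)&~dark;p=A[hd]
print('head',len(p),cv2.minEnclosingCircle(p[:,[0,2]].astype(np.float32)),np.median(p[:,1]))
E
python3 seat.py
```

```text
arm z off -0.6579170593098707
[[-100.0, 152.4, -2.1], [-92.0, 151.2, -1.7], [-84.0, 150.0, -1.0], [-76.0, 148.8, -0.7], [-68.0, 147.7, 0.1], [-60.0, 146.6, 0.6], [-52.0, 145.4, 1.0]]
head 231 ((-119.88670349121094, -1.3953909873962402), 14.110987663269043) 103.03003042758392
```

apply_moves:
  series:
    - [0.46,0,0,-1.3,0.6]
    - [0.46,0,0,0,0]

```text
time: 29.15
tcp_pos: [0.492, -0.1035, 0.1278]
tcp_rot: [0.494, -0.505, 0.506, -0.495]
ft_force: [7.4, 3.2, 0.9]
finger_gap: 0.0234
```

apply_moves:
  series:
    - [0.46,0,0,-1.3,0.6]
    - [0.46,0,0,0,0]

```text
time: 29.35
tcp_pos: [0.4907, -0.1035, 0.1278]
tcp_rot: [0.491, -0.507, 0.509, -0.492]
ft_force: [6.3, 4.0, 1.4]
finger_gap: 0.0231
```

apply_moves:
  series:
    - [0.46,0,0,-1.3,0.6]
    - [0.46,0,0,0,0]

```text
time: 29.55
tcp_pos: [0.4894, -0.1035, 0.1278]
tcp_rot: [0.488, -0.51, 0.512, -0.49]
ft_force: [5.8, 3.6, 0.0]
finger_gap: 0.0231
```

apply_moves:
  series:
    - [0.46,0,0,-1.3,0.6]
    - [0.46,0,0,0,0]

```text
time: 29.75
tcp_pos: [0.4882, -0.1034, 0.1278]
tcp_rot: [0.486, -0.513, 0.514, -0.487]
ft_force: [6.6, 4.0, 1.1]
finger_gap: 0.023
```

apply_moves:
  series:
    - [0.46,0,0,-1.3,0.6]
    - [0.46,0,0,0,0]

```text
time: 29.95
tcp_pos: [0.4871, -0.1033, 0.1279]
tcp_rot: [0.483, -0.515, 0.517, -0.484]
ft_force: [7.3, 4.0, 0.8]
finger_gap: 0.0232
```

apply_moves:
  series:
    - [0.46,0,0,-1.3,0.6]
    - [0.46,0,0,0,0]

```text
time: 30.15
tcp_pos: [0.4859, -0.1033, 0.1279]
tcp_rot: [0.48, -0.517, 0.519, -0.482]
ft_force: [8.3, 3.7, 0.6]
finger_gap: 0.0233
```

```bash
python3 st.py
```

```text
t 30.15 r 122.5 angle -93.57 tool x yaw -94.32 z 0.1279 gap 0.0233 F [8.3 3.7 0.6] resist tangential 8.1 Mz [ 0.75 -1.33  0.07] q [-0.27  0.4   2.04  0.    0.7  -0.2 ]
arm yaw 90.0 by centre -93.8 7079
```

apply_moves:
  series:
    - [0.46,0,0,-1.2,0.4]
    - [0.46,0,0,0,0]

```text
time: 30.4
tcp_pos: [0.4848, -0.1032, 0.1279]
tcp_rot: [0.478, -0.519, 0.521, -0.48]
ft_force: [8.0, 4.1, 0.1]
finger_gap: 0.0231
```

```bash
python3 st.py
```

```text
t 30.4 r 122.5 angle -94.06 tool x yaw -94.71 z 0.1279 gap 0.0231 F [8.  4.1 0.1] resist tangential 7.7 Mz [ 0.71 -1.39  0.1 ] q [-0.27  0.4   2.04  0.    0.7  -0.19]
arm yaw 89.6 by centre -94.5 7080
```

apply_moves:
  series:
    - [0.46,0,0,-1.2,0.4]
    - [0.46,0,0,0,0]

```text
time: 30.65
tcp_pos: [0.4838, -0.1031, 0.128]
tcp_rot: [0.476, -0.521, 0.523, -0.478]
ft_force: [8.6, 3.8, 0.9]
finger_gap: 0.0234
```

```bash
python3 st.py
```

```text
t 30.65 r 122.5 angle -94.56 tool x yaw -95.1 z 0.128 gap 0.0234 F [8.6 3.8 0.9] resist tangential 8.2 Mz [ 0.7  -1.51  0.14] q [-0.27  0.4   2.05  0.    0.69 -0.18]
arm yaw 89.2 by centre -95.1 7076
```

apply_moves:
  series:
    - [0.46,0,0,-1.2,0.5]
    - [0.46,0,0,0,0]

```text
time: 30.9
tcp_pos: [0.4827, -0.103, 0.128]
tcp_rot: [0.474, -0.523, 0.525, -0.476]
ft_force: [9.5, 5.0, 1.3]
finger_gap: 0.0232
```

```bash
python3 st.py; python3 seat.py
```

```text
t 30.9 r 122.5 angle -95.05 tool x yaw -95.61 z 0.128 gap 0.0232 F [9.5 5.  1.3] resist tangential 9.0 Mz [ 0.77 -1.61  0.12] q [-0.27  0.4   2.05  0.    0.69 -0.17]
arm yaw 88.8 by centre -95.7 7080
arm z off -1.411763228605801
[[-100.0, 152.4, -2.8], [-92.0, 151.1, -2.2], [-84.0, 150.0, -1.8], [-76.0, 148.9, -1.1], [-68.0, 147.8, -0.3], [-60.0, 146.6, 0.1], [-52.0, 145.6, 0.6]]
head 220 ((-120.2777099609375, -1.4140682220458984), 14.179678916931152) 102.95718993571478
```

apply_moves:
  series:
    - [0.46,0,0,-1.5,0.5]
    - [0.46,0,0,0,0]

```text
time: 31.2
tcp_pos: [0.4813, -0.1029, 0.128]
tcp_rot: [0.472, -0.525, 0.527, -0.474]
ft_force: [9.7, 4.3, 2.0]
finger_gap: 0.0232
```

```bash
python3 st.py
```

```text
t 31.2 r 122.5 angle -95.71 tool x yaw -96.11 z 0.128 gap 0.0232 F [9.7 4.3 2. ] resist tangential 9.2 Mz [ 0.73 -1.76  0.06] q [-0.27  0.39  2.05  0.    0.69 -0.17]
arm yaw 88.3 by centre -96.5 7085
```

The force now climbs linearly past the running torque, 5.8 to 9.5 N with the torque still rising, so the stop is reached. Backing off and letting go.

apply_moves:
  series:
    - [0.46,0,0,2,0]
    - [0.46,0,0,2,0]
    - [0.46,0,0,3,0]
    - [0.2,0,0,0,0]
    - [-0.2,0,0,0,0]
    - [-0.4,0,0,0,0]
    - [-0.4,0,0,0,0]

```text
time: 31.95
tcp_pos: [0.4857, -0.1036, 0.1271]
tcp_rot: [-0.473, 0.526, -0.526, 0.472]
ft_force: [-0.8, 0.1, -0.4]
finger_gap: 0.06
```

```bash
python3 st.py; python3 seat.py
```

```text
t 31.95 r 122.9 angle -93.63 tool x yaw -96.11 z 0.1271 gap 0.06 F [-0.8  0.1 -0.4] resist tangential -0.8 Mz [-0.02 -0.05  0.03] q [-0.27  0.4   2.04 -0.    0.7  -0.16]
arm yaw -79.1 by centre -80.6 7254
arm z off 7.744014123601075
[[-100.0, 152.1, 1.4], [-92.0, 150.8, 3.7], [-84.0, 149.7, 6.3], [-76.0, 148.4, 8.7], [-68.0, 147.3, 11.2], [-60.0, 145.8, 13.5], [-52.0, 144.7, 15.8]]
head 308 ((-120.18876647949219, -5.409885883331299), 14.205190658569336) 103.28494424348143
```

apply_moves:
  series:
    - [-0.4,0,0,8,0]
    - [-0.4,0,0,8,0]
    - [-0.4,0,0,0,0]
    - [-0.4,0,0,0,0]

```text
time: 32.45
tcp_pos: [0.5023, -0.1054, 0.1269]
tcp_rot: [-0.473, 0.526, -0.526, 0.473]
ft_force: [0.3, -0.8, -0.2]
finger_gap: 0.0598
```

```bash
python3 st.py; python3 seat.py
```

```text
t 32.45 r 124.7 angle -85.93 tool x yaw -96.11 z 0.1269 gap 0.0598 F [ 0.3 -0.8 -0.2] resist tangential 0.3 Mz [ 0.05 -0.07 -0.07] q [-0.27  0.42  2.   -0.    0.72 -0.16]
arm yaw -79.2 by centre -79.9 7451
arm z off -7.952023438503264
[[-100.0, 152.2, -13.4], [-92.0, 150.9, -11.9], [-84.0, 149.7, -9.3], [-76.0, 148.5, -6.9], [-68.0, 147.2, -4.6], [-60.0, 146.0, -2.3], [-52.0, 144.8, 0.1]]
106 6 [-118.4  109.4  -14.1] [-118.9  106.2  -14.6] [-117.8  111.9  -13.7]
head 103 ((-120.32695007324219, -21.608854293823242), 14.279448509216309) 102.99615832346268
```

apply_moves:
  series:
    - [-1,0,0,7,0]
    - [-1,0,0,7,0]
    - [-1,0,0,0,0]
    - [-1,0,0,0,0]
    - [-1,0,-10,0,0]
    - [-1,0,-30,0,0]
    - [-1,0,-40,0,0]
    - [-1,0,-40,0,0]
    - [-1,0,0,0,0]

```text
time: 33.45
tcp_pos: [0.5185, -0.1075, 0.2528]
tcp_rot: [0.471, -0.524, 0.528, -0.474]
ft_force: [-0.1, -0.3, -0.2]
finger_gap: 0.0854
```

Run:
```python
from h import *
go([.5,-.1,.247])
S=np.array([.4935,.019])
for n in("wrist","scene","top"):
    im,d,c=cap(n);np.savez(f"pics/f_{n}.npz",im=im,d=d,**c);W=cloud(n,d,c)
    r=np.hypot(W[...,0]-S[0],W[...,1]-S[1]);a=np.degrees(np.arctan2(W[...,1]-S[1],W[...,0]-S[0]))
    m=(d>0)&(im.max(-1)<95)&(W[...,2]>.108)&(W[...,2]<.17)&(r<.18)&(r>.02)&(abs(a+80)<25)
    q=W[m]
    if len(q)>20:
        u,_,v=np.linalg.svd(q-q.mean(0),full_matrices=False);v=v[0]*np.sign(v[0,0]);rr=r[m]
        print(n,len(q),'arm yaw',np.degrees(np.arctan2(v[1],v[0])).round(1),'slope',np.degrees(np.arcsin(v[2])).round(1),'r max',rr.max().round(3),'z top near',q[rr<.05][:,2].max().round(4) if (rr<.05).any() else None)
    for nm,X in dict(weight=[.563,-.122],spare=[.616,.09]).items():
        k=(d>0)&(np.hypot(W[...,0]-X[0],W[...,1]-X[1])<.03)&(W[...,2]>.068)&(W[...,2]<.105)
        if k.sum()>5:print(n,nm,W[k].mean(0).round(4))
    if n=="scene":
        z=np.load("pics/scene0.npz");print('scene pixel change outside centre',(cv2.absdiff(z['im'],im).max(-1)>60)[300:,:].sum())
```

```text
t 33.45 tcp [ 0.5185 -0.1075  0.2528] zyaw -6.1 turn 0 | tool xyz before turn [ -5.5   5.7 -19.2] after [ -5.5   5.7 -19.2] q6 -0.16 gap 0.0854 F [-0.1 -0.3 -0.2]
wrist 3154 arm yaw -79.0 slope -8.2 r max 0.17 z top near 0.1542
wrist weight [ 0.561  -0.1203  0.0852]
scene 337 arm yaw -79.3 slope -8.9 r max 0.169 z top near 0.1544
scene weight [ 0.5691 -0.126   0.0835]
scene spare [0.6221 0.0957 0.0829]
scene pixel change outside centre 8898
top 69 arm yaw -79.7 slope -9.0 r max 0.11 z top near 0.1585
top spare [0.6184 0.0964 0.084 ]
```

Run:
```python
from h import *
S=np.array([.4935,.019])
for f,n,a0 in(("l_wrist","wrist",-14),("l_scene","scene",-14),("f_scene","scene",-79),("f_wrist","wrist",-79)):
    z=np.load(f"pics/{f}.npz");c={k:z[k] for k in("intrinsics","R","t")};d=z['d'];im=z['im'];W=cloud(n,d,c)
    r=np.hypot(W[...,0]-S[0],W[...,1]-S[1]);t=np.radians(a0);e=-(W[...,0]-S[0])*np.sin(t)+(W[...,1]-S[1])*np.cos(t);l=(W[...,0]-S[0])*np.cos(t)+(W[...,1]-S[1])*np.sin(t)
    lo,hi=(.015,.1) if n=="wrist" else (.095,.165)
    m=(d>0)&(im.max(-1)<95)&(W[...,2]>.112)&(W[...,2]<.165)&(abs(e)<.017)&(l>lo)&(l<hi)
    q=W[m];u,_,v=np.linalg.svd(q-q.mean(0),full_matrices=False);v=v[0]*np.sign(v[0,0])
    print(f,len(q),'yaw',np.degrees(np.arctan2(v[1],v[0])).round(2),'slope',np.degrees(np.arcsin(v[2])).round(1))
```

```text
l_wrist 3146 yaw -12.92 slope -7.9
l_scene 170 yaw -13.97 slope -8.8
f_scene 168 yaw -79.18 slope -8.5
f_wrist 2150 yaw -79.18 slope -8.3
```

```bash
python3 -c "
from station import ctrl
print(ctrl.hand_in())"
```

```text
the job is handed in; nothing more can be done
None
```

I drew the key out, turned it over, seated its short arm in the socket and tightened the screw to its stop. The job was handed in at about 33.5 s of the 72 s. It gave no verdict, so what follows rests on my own measurements.

- **Turning over:** the tool can only yaw, so I pivoted the key in a light grip with its long end propped on the housing edge. I then set it down on both ends and regripped it.
- **Seating:** the short arm went in down to the floor with about 7 N. The last fit after letting go put its tip about 1.7 mm above the floor and 1.3 mm off axis.
- **Tightening:** I pushed the long arm clockwise about 40 mm from its free end. The push ran at about 6–7 N, then climbed steadily to about 9–10 N (about 1.2 N m, under the 2.2 N m limit). I took that climb as the stop.
- **Final checks:** the key's resting direction turned 65–66° (about 1.14–1.16 rad), which puts the screw at its stop even at the lowest start angle. The height of the key near the bend is unchanged, and nothing is touching it.

Some checks were less clean:

- **Sag:** the freed key sags about 8.5° in the socket, more than I expected.
- **Spring-back:** the key sprang back about 12° in yaw when let go. I put this down to socket play.
- **Soft stop:** force rose more gently at the stop than the stated carrier stiffness suggests.
- **Bystanders:** the weight and spare screw still measured close to where they began. I did not measure the beaker or spanner again, and a rough before-and-after picture comparison told me nothing.

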